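# Load two centrifuge buckets

## Robot

A 6-joint arm with a two-finger parallel gripper is mounted at the origin on the work surface. World frame = base frame: x ahead of the robot, y to its left, z up, the work surface at z = 0. Lengths are in m, angles in rad, forces in N, time in s.
With the tool pointing down it reaches from about 0.25 to 0.725 m from the base axis. Payload 9.7 kg.
Tool frame: the origin (TCP) lies midway between the tips of the shut fingers; the grasp point (between the pads) lies 19 mm behind it (manip.grasp_offset is the distance from the TCP to the grasp point, in m); y points along the fingers, z is the direction in which the jaws open and shut, and the axes are right-handed (so a half turn about y gives the same grasp; the last joint's range is limited). The gripper opens to 85 mm and grips with 20 to 120 N. Pads are 22 mm wide; open, the fingers measure 114 mm over their backs; the gripper's body (76 mm by 85 mm) begins 54 mm behind the grasp point. The pads swing forward as they close: fully open they stand 13 mm farther back than shut.
Start: joints at [-1.328, 0.087, 0.176, 1.66, 0, 1.571], TCP at [0.132, -0.534, 0.231] pointing down, gripper open.
Joint ranges: [-3.13, 3.13], [-0.85, 1.81], [-1.15, 1.24], [-2.2, 2.28], [-1.44, 1.52], [-3.14, 3.14]. Speed limits (rad/s): [2.22, 2.22, 2.57, 3.14, 3.14, 3.14].

## Interface

Orientations are given as a unit quaternion [x, y, z, w].
In Python, from workcell import monitor, eyes, manip gives the robot as it stands.
- The arm moves only by the tool apply_moves, never from a script. Its argument "series" is a list of rows, each an object with "linear": the shift along the tool's x, y, z normalised to -1 to 1, where 1 is 0.02 m, a list of three; "yaw": the turn about the tool's y normalised to -1 to 1, where 1 is 4 degrees; "jaw": the closure, from -1 (fully open) to 1 (shut). A call has 1 to 20 rows; each row shifts and turns the commanded pose from where the row before left it, along the tool's axes as they then stand; what a row does not reach is not made up. A row lasts 1/12 s, in which the tool goes at most 41.7 mm and 7.16 degrees, less where a joint would pass 70% of its speed; a pose out of reach is approached as far as the arm can. A call with a number of a shift or a turn outside -1 to 1 is refused whole. A call with a gripper value outside its range is refused whole. The fingers move at their own pace and stop on an object; "grip_force" is the grip in N (left out, the last holds). Time passes only in rows, so rows that do not move let the fingers close. It gives the time, the measured TCP pose, the force and the opening at its end, in the units of the state.
- monitor.get_state(): the state, without advancing time (a new reading comes with each control period).
- eyes.capture(name): name is "scene" or "side" or "wrist"; returns a dict with "img" (420x560x3 uint8, red, green, blue), "fov_y" (degrees; the focal length in pixels is half the picture's height over the tangent of half this angle, whatever the lens; pixels are square), "cx", "cy" (the principal point, pixels), "k1" (the pictures are not rectified: a ray, as slopes to the right and down, at radius r is drawn at 1 + k1 r^2 times it, then the intrinsics apply), "eye" and "rotation" of the camera in the world; the wrist camera has in their place "tool_from_camera" (4x4, takes a point from camera to tool coordinates, whose origin is the TCP and whose axes are the tool frame's). Camera axes: x right, y down, z forward; pixel columns grow to the right and rows downward; lengths in m; the calibration is good to about 2 mm. A picture is of the moment at which its call begins: read the wrist's pose just before it. There is no depth.
- manip.finish_job(): hands the job in, once; it reports no verdict.
The state is a dict: "clock": time; "q": joint angles; "qvel": joint speeds; "effort": joint torques, N m; "position": TCP position; "eef_rot": TCP orientation; "contact_force": force on the tool from outside, world axes, zero at the start; "torque": the same for the moment, N m; "opening": finger opening in m.
Only numpy, scipy, OpenCV 4.12 (cv2) and the standard library are available. Lean on these libraries where they do the work, as an engineer would, in place of code of your own. Each camera call takes 0.05 s, during which the arm holds its last target.

## Task

Make up the two centrifuge buckets, in this order: put the square adapter into the square bucket, then the round adapter into the round bucket, then stand the wide sample tube in the square adapter, and last the slim sample tube in the round adapter, each pushed or set fully down and left standing there. Keep the tubes upright all the time, and leave the amber jar, the stack of dishes and the beaker where they stand.

Things in the scene. Friction and masses are not known exactly. Their poses are not given: they have to be found in the camera images.
- square_bucket: Square aluminium centrifuge bucket fixed to the bench on a black rubber foot (96 x 96 x 8 mm). Outside 76 x 76 mm, rim 64 mm above the bench. Square pocket 60 x 60 mm, open at the top with a 4 mm chamfer, its floor 14 mm above the bench (50 mm deep). Two small dark bosses stick out on the +x and -x sides. Origin: centre of the underside (on the bench); z up, x and y parallel to the pocket's sides.
- round_bucket: Round aluminium centrifuge bucket fixed to the bench on a round black rubber foot (96 mm dia, 8 mm thick). Outside 74 mm dia, wall 6 mm, rim 64 mm above the bench. Round pocket 62 mm dia, open at the top, floor 14 mm above the bench (50 mm deep). Two small dark bosses on the +x and -x sides. Origin: centre of the underside (on the bench), z up along the pocket's axis.
- square_adapter: Loose grey plastic block standing upright on the bench, 52 x 52 mm, 85 mm high, with one round bore from the top, 40 mm dia, 55 mm deep (bore floor 30 mm above the underside; 3 mm chamfer at the mouth). About 0.12 kg. Fits the square bucket with 4 mm to spare on each side, sides parallel, and then stands 35 mm above the rim. Origin: centre of the underside; z up, x and y square to its faces. Any quarter turn is equally good.
- round_adapter: Loose grey plastic cylinder standing upright on the bench, 54 mm dia (foot tapered to 46 mm over the lowest 6 mm), 85 mm high, with one round bore from the top, 28 mm dia, 55 mm deep (bore floor 30 mm above the underside). About 0.11 kg. Fits the round bucket with 4 mm to spare all round and then stands 35 mm above the rim. Origin: centre of the underside, z up along its axis.
- wide_tube: Loose upright flat-bottomed white sample tube with a blue screw cap: body 32 mm dia, cap 36 mm dia and 16 mm high (about 37 mm over its ribs), 95 mm high overall. About 0.07 kg. The wider of the two tubes; in the square adapter it stands 40 mm above the adapter's top. Origin: centre of the underside, z up along its axis to the cap.
- slim_tube: Loose upright flat-bottomed white sample tube with a blue screw cap: body 20 mm dia, cap 24 mm dia and 16 mm high (about 25 mm over its ribs), 95 mm high overall. About 0.04 kg. The slimmer of the two tubes; in the round adapter it stands 40 mm above the adapter's top. Origin: centre of the underside, z up along its axis to the cap.
- jar: Amber glass jar with a white lid, 60 mm dia, 75 mm high, loose: leave it. Origin: centre of the underside, z up.
- dishes: Stack of three covered clear and white culture dishes that hold together, 63 mm dia, 43 mm high, loose: leave it. Origin: centre of the underside, z up.
- beaker: Empty glass beaker, 70 mm dia at the rim, 90 mm high, loose, off to the right: leave it. Origin: centre of the underside, z up.

How it is judged:
By the outcome, as a careful person would: the job done as asked, in the order asked, and still so for the second after the job is handed in, with the robot touching nothing.
It also fails if it takes over 112 s, if anything falls off the work surface, if the arm or the gripper's body presses on something with over 40 N, if the wrist force passes 120 N, or if a joint passes its speed limit or range.

## Working session

There is one attempt and no reset: what is moved stays moved. The work goes in short steps, Python scripts to look and compute and a tool call to move; the robot and the scene stay as the last step left them, time stands still between calls to the robot, and variables do not carry over. Pictures are saved under pics/ and viewed, and the job is handed in when it is done.

Besides the shell and the picture viewer there is one more tool, called after "Emit:" by a JSON object that holds its "api" and its "payload", one argument or row to a line. apply_moves: Moves the arm, as the interface text tells. Scaled input: -1 to 1 covers 0.02 m each way for a shift and 4 degrees each way for a turn. Its arguments: {"type":"object","properties":{"series":{"type":"array","items":{"type":"object","properties":{"linear":{"type":"array","items":{"type":"number"}},"yaw":{"type":"number"},"jaw":{"type":"number"}}}},"grip_force":{"type":"number"}},"required":["series"]}

```bash
ls; mkdir -p pics; cat > h.py <<'E'
import numpy as np, cv2, json
from workcell import monitor, eyes, manip
def snap(name, fn=None):
    st=monitor.get_state(); c=eyes.capture(name); c=dict(c)
    if 'tool_from_camera' in c:
        from scipy.spatial.transform import Rotation as R
        T=np.eye(4);T[:3,:3]=R.from_quat(st['eef_rot']).as_matrix();T[:3,3]=st['position']
        M=T@np.array(c['tool_from_camera']); c['eye']=M[:3,3]; c['rotation']=M[:3,:3]
    np.save('pics/last_%s.npy'%name,c,allow_pickle=True)
    if fn: cv2.imwrite('pics/'+fn,c['img'][:,:,::-1])
    return c
def load(name): return np.load('pics/last_%s.npy'%name,allow_pickle=True).item()
def K(c):
    f=c['img'].shape[0]/2/np.tan(np.radians(c['fov_y'])/2)
    return np.array([[f,0,c['cx']],[0,f,c['cy']],[0,0,1.]])
def ray(c,px):
    k=K(c); d=(np.array(px,float)-[c['cx'],c['cy']])/k[0,0]
    u=d.copy()
    for _ in range(30): u=d/(1+c['k1']*(u@u))
    v=np.array(c['rotation'])@np.array([u[0],u[1],1.]); return np.array(c['eye']),v
def onz(c,px,z):
    e,v=ray(c,px); return e+v*(z-e[2])/v[2]
def proj(c,P):
    p=np.array(c['rotation']).T@(np.array(P)-c['eye']); u=p[:2]/p[2]; u=u*(1+c['k1']*(u@u))
    return u*K(c)[0,0]+[c['cx'],c['cy']]
E
python3 - <<'E'
from h import *
for n in['scene','side','wrist']:
    c=snap(n,n+'0.png'); print(n,c['fov_y'],c['cx'],c['cy'],c['k1'],np.round(c['eye'],3),np.round(c['rotation'],3).tolist())
print(monitor.get_state(), manip.grasp_offset)
E
```

```text
pics
scene 48.4893169286987 282.1819140317479 212.32177600721863 -0.09056709080263182 [1.184 0.37  0.971] [0.45, 0.823, -0.309, -0.16]
side 51.16947410236699 283.85965226959433 212.08252650687785 -0.1400286375318834 [ 0.377 -0.767  0.738] [0.919, -0.091, 0.049, -0.38]
wrist 63.740225274842864 278.0006580477221 211.82330892332436 0.016693918689138294 [ 0.209 -0.515  0.374] [[0.24, -0.924, -0.298], [-0.971, -0.229, -0.072], [-0.001, 0.307, -0.952]]
{'clock': 0.15, 'q': array([-1.32795903e+00,  8.73585502e-02,  1.75327934e-01,  1.65976162e+00,
       -2.80582361e-05,  1.57081420e+00]), 'qvel': array([ 0.00017543, -0.0010281 ,  0.00324072,  0.00032992, -0.00066828,
        0.00147381]), 'effort': array([-5.32950793e-06, -5.20760179e+01,  4.65044796e+01,  1.37885127e-02,
        2.56401125e-05,  6.38574505e-06]), 'position': array([ 0.13220725, -0.53371662,  0.23073832]), 'eef_rot': array([-0.08569137,  0.70224992, -0.70155329,  0.08558637]), 'contact_force': array([ 0.03250297,  0.55596823, -0.07174783]), 'torque': array([ 0.05956868, -0.02975726, -0.0012897 ]), 'opening': 0.08546305242633641} 0.0187
```

```bash
python3 - <<'E'
s=open('h.py').read()
s=s.replace("    np.save(","    from scipy.spatial.transform import Rotation as R\n    if np.size(c['rotation'])==4: c['rotation']=R.from_quat(c['rotation']).as_matrix()\n    np.save(",1)
open('h.py','w').write(s)
E
python3 - <<'E'
from h import *
from scipy.spatial.transform import Rotation as R
for n in['scene','side','wrist']:
    c=load(n)
    if np.size(c['rotation'])==4: c['rotation']=R.from_quat(c['rotation']).as_matrix()
    np.save('pics/last_%s.npy'%n,c,allow_pickle=True)
    print(n,onz(c,(280,210),0))
print(R.from_quat(monitor.get_state()['eef_rot']).as_matrix().round(3))
E
```

```text
scene [ 0.48642451 -0.10765707  0.        ]
side [ 5.33960597e-01 -3.79029447e-02  1.11022302e-16]
wrist [ 0.09473228 -0.54534656  0.        ]
[[-0.971 -0.     0.24 ]
 [-0.24   0.001 -0.971]
 [ 0.    -1.    -0.001]]
```

View pics/scene0.png

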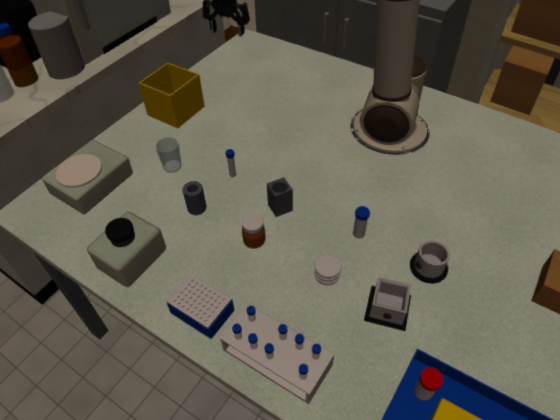

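View pics/side0.png

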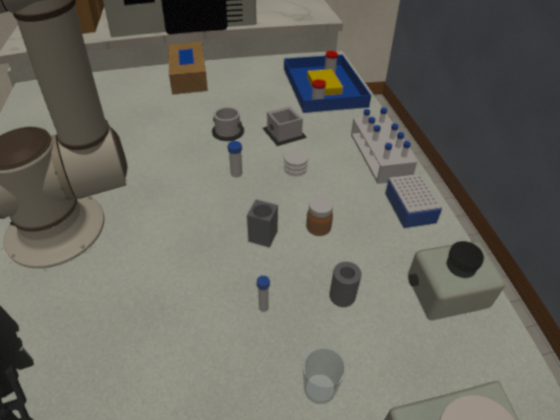

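View pics/wrist0.png

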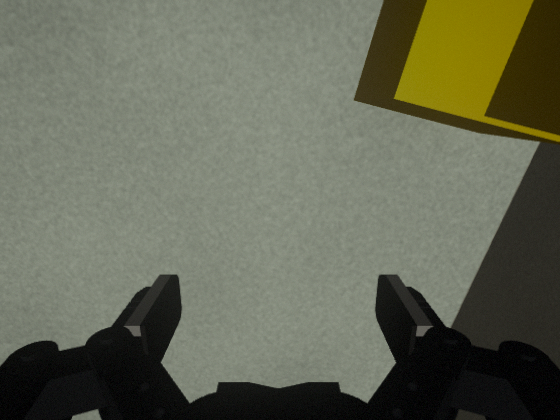

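The scene picture shows the wide tube (361,222), slim tube (231,163), square adapter (280,197), round adapter (195,198), square bucket (390,300), round bucket (431,260), jar (253,232), dishes (327,270) and beaker (169,155). The side picture shows the same objects.

I'll enlarge both pictures so I can measure them.

```bash
python3 - <<'E'
from h import *
def mk(n,boxes,out):
    c=load(n); im=c['img'][:,:,::-1]
    t=[]
    for (x,y) in boxes:
        p=im[y-25:y+25,x-33:x+33]; p=cv2.resize(p,(264,200),interpolation=cv2.INTER_CUBIC); p=cv2.convertScaleAbs(p,alpha=1.4)
        for i in range(0,66,10): cv2.putText(p,str(x-33+i),(i*4,8),0,.28,(0,255,255),1); cv2.line(p,(i*4,9),(i*4,13),(0,255,255),1)
        for i in range(0,50,10): cv2.putText(p,str(y-25+i),(0,i*4+4),0,.28,(0,255,0),1); cv2.line(p,(18,i*4),(22,i*4),(0,255,0),1)
        t.append(p)
    rows=[np.hstack(t[i:i+3]) for i in range(0,len(t),3)]
    cv2.imwrite('pics/'+out,np.vstack(rows))
mk('scene',[(390,300),(431,260),(280,197),(195,198),(361,222),(231,163),(253,232),(327,270),(169,155)],'sc_crop.png')
mk('side',[(285,125),(228,123),(263,222),(345,284),(235,158),(263,293),(320,216),(296,162),(323,375)],'si_crop.png')
E
```

```text
(no output)
```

View pics/sc_crop.png

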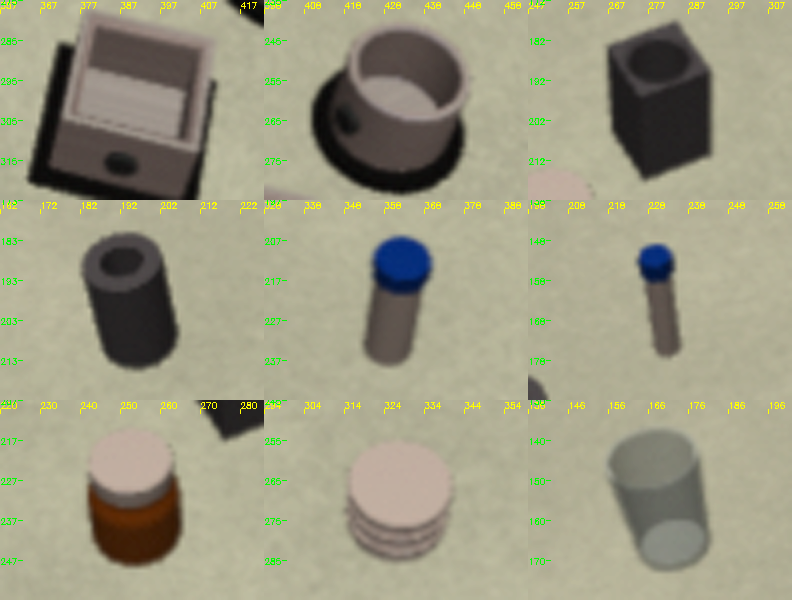

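View pics/si_crop.png

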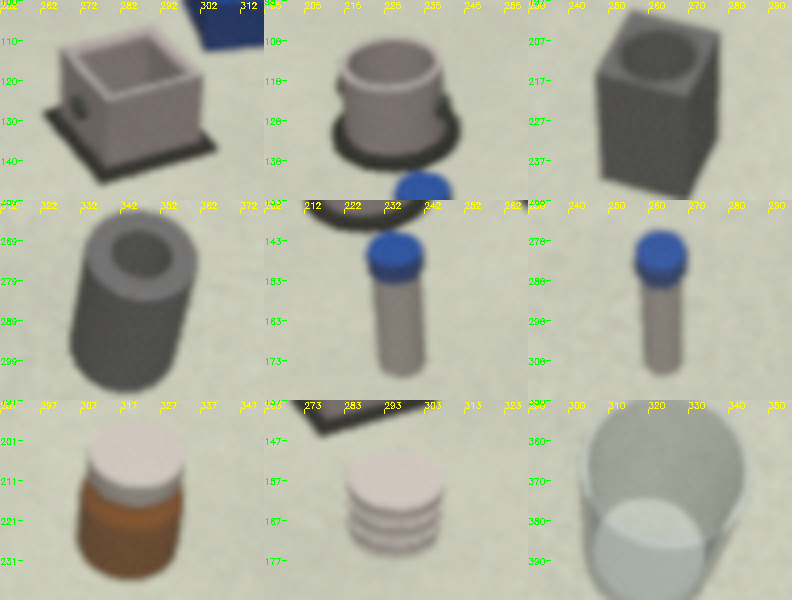

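```bash
python3 - <<'E'
from h import *
S=load('scene');D=load('side')
pts={'sqb':(.064,[(379,277.5),(410.3,285),(406.3,313),(373.3,303.8)],[(267,112.5),(290.8,106),(302.8,119),(279,124.8)]),
'sqa':(.085,[(267.3,183.3),(284.5,177.5),(293,189.5),(275,196)],[(247.3,215.3),(256.3,199.5),(278,205.3),(270,220.8)]),
'rb':(.064,[(434,253.3)],[(226.9,114)]),'ra':(.085,[(192.5,188.5)],[(347.3,272.7)]),
'wt':(.095,[(362.5,212.3)],[(235,145.8)]),'st':(.095,[(230,152.5)],[(263.3,280.3)]),
'jar':(.075,[(252.8,222.3)],[(321,204.8)]),'dish':(.043,[(328,266)],[(295.8,157)]),'bk':(.09,[(167.8,145)],[(324.3,367.5)])}
for k,(z,a,b) in pts.items():
    for c,p in((S,a),(D,b)):
        P=np.array([onz(c,q,z)[:2] for q in p]); print(k,P.mean(0).round(4),end=' ')
        if len(P)==4:
            e=np.roll(P,-1,0)-P; ang=np.degrees(np.arctan2(e[:,1],e[:,0]))%90
            print(ang.round(1),np.linalg.norm(e,axis=1).round(3),end='')
    print()
E
```

```text
sqb [0.6081 0.2731] [15.8 16.5 13.9 15.5] [0.072 0.074 0.073 0.072]sqb [0.6085 0.2676] [17.  14.  13.5 17.6] [0.078 0.075 0.073 0.071]
sqa [ 0.4788 -0.1109] [57.7 59.3 58.6 57.4] [0.05  0.05  0.052 0.051]sqa [ 0.4803 -0.1155] [59.3 58.4 59.1 60.9] [0.051 0.05  0.049 0.05 ]
rb [0.4505 0.3112] rb [0.4488 0.3041] 
ra [ 0.6079 -0.3029] ra [ 0.6065 -0.308 ] 
wt [0.4518 0.1162] wt [0.4494 0.1076] 
st [ 0.4506 -0.2965] st [ 0.4487 -0.3025] 
jar [ 0.6106 -0.1059] jar [ 0.6091 -0.1126] 
dish [0.6046 0.1077] dish [0.603  0.1023] 
bk [ 0.5157 -0.474 ] bk [ 0.5137 -0.4838]
```

```bash
cat >> h.py <<'E'
from scipy.spatial.transform import Rotation as R
def rot(az):
    a=np.radians(az); z=np.array([np.cos(a),np.sin(a),0]); y=np.array([0,0,-1.]); return np.c_[np.cross(y,z),y,z]
def az_now(st=None):
    M=R.from_quat((st or monitor.get_state())['eef_rot']).as_matrix(); return np.degrees(np.arctan2(M[1,2],M[0,2]))
def plan(xyz,az=None):
    """turn first, then shift: prints yaw in 4deg units and tool shift in 20mm units (at the new yaw)"""
    st=monitor.get_state(); a=az_now(st); az=a if az is None else az
    d=rot(az).T@(np.array(xyz)-st['position'])
    print('az now %.2f pos %s | yaw units %.2f | shift units after turn %s'%(a,st['position'].round(4),-((az-a+180)%360-180)/4,(d/.02).round(2)))
    return d
def look(tcp,az,pts,c):
    "project points in a hypothetical wrist pose"
    T=np.eye(4);T[:3,:3]=rot(az);T[:3,3]=tcp; M=T@np.array(c['tool_from_camera']); d=dict(c);d['eye']=M[:3,3];d['rotation']=M[:3,:3]
    return [proj(d,p).round(0) for p in pts]
E
python3 - <<'E'
from h import *
c=load('wrist')
print(np.array(c['tool_from_camera']).round(4))
plan([.4795,-.1132,.231],-31.2)
print(look([.4795,-.1132,.231],-31.2,[[.4795,-.1132,.085],[.4795,-.1132,0],[.61,-.109,0]],c))
E
```

```text
[[ 1.000e-04  9.517e-01  3.069e-01 -7.930e-02]
 [ 3.000e-04 -3.069e-01  9.517e-01 -1.436e-01]
 [ 1.000e+00 -0.000e+00 -3.000e-04  4.000e-04]
 [ 0.000e+00  0.000e+00  0.000e+00  1.000e+00]]
az now -76.09 pos [ 0.1322 -0.5337  0.2307] | yaw units -11.22 | shift units after turn [-2.698e+01 -1.000e-02  3.960e+00]
[array([278., 197.]), array([278., 177.]), array([381., 111.])]
```

Emit:
{"api": "apply_moves", "payload": {
  "series": [
    {"yaw": -1, "linear": [0, 0, 0], "jaw": -1},
    {"yaw": -1, "linear": [0, 0, 0], "jaw": -1},
    {"yaw": -1, "linear": [0, 0, 0], "jaw": -1},
    {"yaw": -1, "linear": [0, 0, 0], "jaw": -1},
    {"yaw": -1, "linear": [0, 0, 0], "jaw": -1},
    {"yaw": -1, "linear": [0, 0, 0], "jaw": -1},
    {"yaw": -1, "linear": [0, 0, 0], "jaw": -1},
    {"yaw": -1, "linear": [0, 0, 0], "jaw": -1},
    {"yaw": -1, "linear": [0, 0, 0], "jaw": -1},
    {"yaw": -1, "linear": [0, 0, 0], "jaw": -1},
    {"yaw": -1, "linear": [0, 0, 0], "jaw": -1},
    {"yaw": -0.22, "linear": [0, 0, 0], "jaw": -1}
  ]
}}

```text
clock: 1.15
position: [0.1322, -0.5338, 0.231]
eef_rot: [-0.348, 0.616, -0.615, 0.348]
contact_force: [0.2, 0.1, -0.3]
opening: 0.0855
```

Emit:
{"api": "apply_moves", "payload": {
  "series": [
    {"yaw": 0, "linear": [-1, 0, 0.15], "jaw": -1},
    {"yaw": 0, "linear": [-1, 0, 0.15], "jaw": -1},
    {"yaw": 0, "linear": [-1, 0, 0.15], "jaw": -1},
    {"yaw": 0, "linear": [-1, 0, 0.15], "jaw": -1},
    {"yaw": 0, "linear": [-1, 0, 0.15], "jaw": -1},
    {"yaw": 0, "linear": [-1, 0, 0.15], "jaw": -1},
    {"yaw": 0, "linear": [-1, 0, 0.15], "jaw": -1},
    {"yaw": 0, "linear": [-1, 0, 0.15], "jaw": -1},
    {"yaw": 0, "linear": [-1, 0, 0.15], "jaw": -1},
    {"yaw": 0, "linear": [-1, 0, 0.15], "jaw": -1},
    {"yaw": 0, "linear": [-1, 0, 0.15], "jaw": -1},
    {"yaw": 0, "linear": [-1, 0, 0.15], "jaw": -1},
    {"yaw": 0, "linear": [-1, 0, 0.15], "jaw": -1},
    {"yaw": 0, "linear": [-1, 0, 0.15], "jaw": -1},
    {"yaw": 0, "linear": [-1, 0, 0.15], "jaw": -1},
    {"yaw": 0, "linear": [-1, 0, 0.15], "jaw": -1},
    {"yaw": 0, "linear": [-1, 0, 0.15], "jaw": -1},
    {"yaw": 0, "linear": [-1, 0, 0.15], "jaw": -1},
    {"yaw": 0, "linear": [-1, 0, 0.15], "jaw": -1},
    {"yaw": 0, "linear": [-1, 0, 0.15], "jaw": -1}
  ]
}}

```text
clock: 2.82
position: [0.3913, -0.2219, 0.2312]
eef_rot: [-0.347, 0.616, -0.616, 0.346]
contact_force: [1.2, -0.5, 0.0]
opening: 0.0855
```

Emit:
{"api": "apply_moves", "payload": {
  "series": [
    {"yaw": 0, "linear": [-1, 0, 0.14], "jaw": -1},
    {"yaw": 0, "linear": [-1, 0, 0.14], "jaw": -1},
    {"yaw": 0, "linear": [-1, 0, 0.14], "jaw": -1},
    {"yaw": 0, "linear": [-1, 0, 0.14], "jaw": -1},
    {"yaw": 0, "linear": [-1, 0, 0.14], "jaw": -1},
    {"yaw": 0, "linear": [-1, 0, 0.14], "jaw": -1},
    {"yaw": 0, "linear": [-0.98, 0, 0.14], "jaw": -1},
    {"yaw": 0, "linear": [0, 0, 0], "jaw": -1},
    {"yaw": 0, "linear": [0, 0, 0], "jaw": -1},
    {"yaw": 0, "linear": [0, 0, 0], "jaw": -1}
  ]
}}

```text
clock: 3.65
position: [0.4796, -0.1138, 0.2312]
eef_rot: [-0.347, 0.616, -0.616, 0.347]
contact_force: [0.3, 0.2, 0.5]
opening: 0.0857
```

```bash
python3 - <<'E'
from h import *
plan([.4795,-.1132,.231],-31.2)
c=snap('wrist','w1.png'); print(monitor.get_state()['clock'])
E
```

```text
az now -31.24 pos [ 0.4796 -0.1138  0.2312] | yaw units -0.01 | shift units after turn [-0.02  0.01 -0.02]
3.7
```

View pics/w1.png

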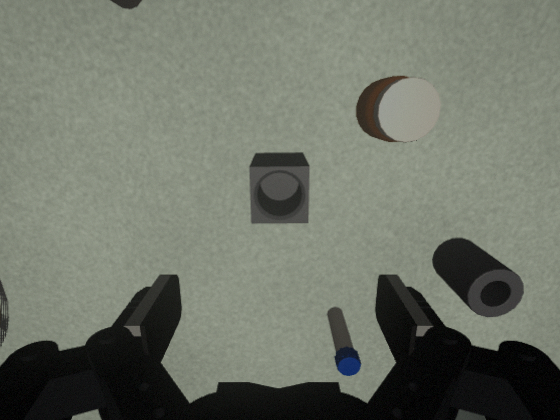

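The adapter is square to the jaws, with its top face at x 250–308, y 166–223. The slim tube's cap is at (347,361), the round adapter's bore is at (496,293) and the jar lid is at (409,110).

```bash
python3 - <<'E'
from h import *
c=load('wrist'); g=cv2.cvtColor(c['img'],cv2.COLOR_RGB2GRAY).astype(int)
print(g[205,240:256],g[205,300:316]); print(g[150:182:1,258]); print(g[215:230,262])
for p,z in (((250,222),.085),((308,222),.085),((250,167),.085),((308,167),.085),((279.3,194.7),.085),((347,359),.095),((496,293),.085),((409,110),.075)): print(p,onz(c,p,z).round(4))
E
```

```text
[142 141 141 137 137 137 138 140 144 147 119  79  78  78  77  77] [ 61  63  66  75  80  78  81  80 100 126 137 142 141 139 140 144]
[138 144 126  72  46  45  44  41  44  43  47  47  43  45  44  39  57  76
  83  85  83  82  81  83  84  79  81  83  81  78  76  68]
[ 78  77  77  79  81  75  77  78 109 135 138 138 139 139 141]
(250, 222) [ 0.4457 -0.1217  0.085 ]
(308, 222) [ 0.4908 -0.1491  0.085 ]
(250, 167) [ 0.4729 -0.0793  0.085 ]
(308, 167) [ 0.5158 -0.1053  0.085 ]
(279.3, 194.7) [ 0.4818 -0.1136  0.085 ]
(347, 359) [ 0.4528 -0.2932  0.095 ]
(496, 293) [ 0.6102 -0.3067  0.085 ]
(409, 110) [ 0.6126 -0.1094  0.075 ]
```

Emit:
{"api": "apply_moves", "payload": {
  "grip_force": 30,
  "series": [
    {"yaw": 0, "linear": [-0.05, 1, 0.05], "jaw": -1},
    {"yaw": 0, "linear": [0, 1, 0], "jaw": -1},
    {"yaw": 0, "linear": [0, 1, 0], "jaw": -1},
    {"yaw": 0, "linear": [0, 1, 0], "jaw": -1},
    {"yaw": 0, "linear": [0, 1, 0], "jaw": -1},
    {"yaw": 0, "linear": [0, 1, 0], "jaw": -1},
    {"yaw": 0, "linear": [0, 1, 0], "jaw": -1},
    {"yaw": 0, "linear": [0, 1, 0], "jaw": -1},
    {"yaw": 0, "linear": [0, 0.85, 0], "jaw": -1},
    {"yaw": 0, "linear": [0, 0, 0], "jaw": -1},
    {"yaw": 0, "linear": [0, 0, 0], "jaw": 1},
    {"yaw": 0, "linear": [0, 0, 0], "jaw": 1},
    {"yaw": 0, "linear": [0, 0, 0], "jaw": 1},
    {"yaw": 0, "linear": [0, 0, 0], "jaw": 1},
    {"yaw": 0, "linear": [0, 0, 0], "jaw": 1},
    {"yaw": 0, "linear": [0, 0, 0], "jaw": 1},
    {"yaw": 0, "linear": [0, 0, 0], "jaw": 1},
    {"yaw": 0, "linear": [0, 0, 0], "jaw": 1}
  ]
}}

```text
clock: 5.2
position: [0.4819, -0.1136, 0.0559]
eef_rot: [0.347, -0.615, 0.617, -0.347]
contact_force: [-2.7, -0.1, 7.0]
opening: 0.0515
```

```bash
python3 - <<'E'
from h import *
c=snap('wrist','w2.png'); c=snap('side','s2.png');print(monitor.get_state()['opening'])
E
```

```text
0.05174083892309004
```

View pics/w2.png

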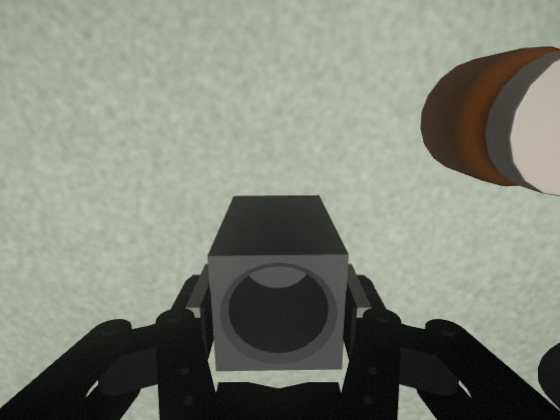

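View pics/s2.png

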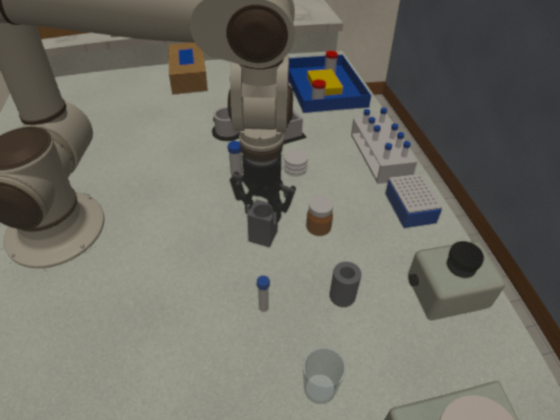

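The adapter is gripped (opening 51.7 mm, 52 mm part) and its top is visible at (208–348, 255–370).

```bash
python3 - <<'E'
from h import *
c=load('wrist'); st=monitor.get_state()
M=rot(az_now())
for p in((208,255),(348,255),(216,370),(343,370)):
    P=onz(c,p,.085);print(P.round(4),(M.T@(P-st['position'])).round(4))
T=np.array([.638,.164,.195])
d=rot(15.5).T@(T-st['position']);print(d/.02, (15.5-az_now())/4)
E
```

```text
[ 0.4732 -0.079   0.085 ] [-0.0251 -0.0291 -0.0253]
[ 0.5177 -0.106   0.085 ] [-0.025  -0.0291  0.0266]
[ 0.4461 -0.124   0.085 ] [ 0.0275 -0.0291 -0.0252]
[ 0.4914 -0.1515  0.085 ] [ 0.0276 -0.0291  0.0278]
[-11.28756351  -6.95319213  11.22905995] 11.679010658360422
```

Emit:
{"api": "apply_moves", "payload": {
  "series": [
    {"yaw": 0, "linear": [0, -0.5, 0], "jaw": 1},
    {"yaw": 0, "linear": [0, -1, 0], "jaw": 1},
    {"yaw": -0.7, "linear": [0, -1, 0], "jaw": 1},
    {"yaw": -1, "linear": [0, -1, 0], "jaw": 1},
    {"yaw": -1, "linear": [0, -1, 0], "jaw": 1},
    {"yaw": -1, "linear": [0, -1, 0], "jaw": 1},
    {"yaw": -1, "linear": [0, -1, 0], "jaw": 1},
    {"yaw": -1, "linear": [0, -0.5, 0], "jaw": 1},
    {"yaw": -1, "linear": [0, 0, 0], "jaw": 1},
    {"yaw": -1, "linear": [0, 0, 0], "jaw": 1},
    {"yaw": -1, "linear": [0, 0, 0], "jaw": 1},
    {"yaw": -1, "linear": [0, 0, 0], "jaw": 1},
    {"yaw": -1, "linear": [0, 0, 0], "jaw": 1},
    {"yaw": -1, "linear": [0, 0, 0], "jaw": 1},
    {"yaw": 0, "linear": [0, 0, 0], "jaw": 1}
  ]
}}

```text
clock: 6.55
position: [0.4814, -0.1132, 0.1952]
eef_rot: [-0.564, 0.426, -0.427, 0.564]
contact_force: [-0.8, 0.0, -1.1]
opening: 0.0517
```

```bash
python3 - <<'E'
from h import *
plan([.638,.164,.195],15.5)
E
```

```text
az now 15.77 pos [ 0.4814 -0.1132  0.1952] | yaw units 0.07 | shift units after turn [-1.126e+01  1.000e-02  1.125e+01]
```

Emit:
{"api": "apply_moves", "payload": {
  "series": [
    {"yaw": 0.07, "linear": [-0.94, 0, 0.94], "jaw": 1},
    {"yaw": 0, "linear": [-0.94, 0, 0.94], "jaw": 1},
    {"yaw": 0, "linear": [-0.94, 0, 0.94], "jaw": 1},
    {"yaw": 0, "linear": [-0.94, 0, 0.94], "jaw": 1},
    {"yaw": 0, "linear": [-0.94, 0, 0.94], "jaw": 1},
    {"yaw": 0, "linear": [-0.94, 0, 0.94], "jaw": 1},
    {"yaw": 0, "linear": [-0.94, 0, 0.94], "jaw": 1},
    {"yaw": 0, "linear": [-0.94, 0, 0.94], "jaw": 1},
    {"yaw": 0, "linear": [-0.94, 0, 0.94], "jaw": 1},
    {"yaw": 0, "linear": [-0.94, 0, 0.94], "jaw": 1},
    {"yaw": 0, "linear": [-0.94, 0, 0.94], "jaw": 1},
    {"yaw": 0, "linear": [-0.94, 0, 0.94], "jaw": 1},
    {"yaw": 0, "linear": [0, 0, 0], "jaw": 1},
    {"yaw": 0, "linear": [0, 0, 0], "jaw": 1},
    {"yaw": 0, "linear": [0, 0, 0], "jaw": 1}
  ]
}}

```text
clock: 7.8
position: [0.639, 0.1638, 0.1944]
eef_rot: [0.562, -0.429, 0.429, -0.562]
contact_force: [0.2, 1.0, -1.0]
opening: 0.0515
```

```bash
python3 - <<'E'
from h import *
c=snap('wrist','w3.png'); print(monitor.get_state()['position'],az_now())
E
```

```text
[0.63894743 0.16338368 0.19465603] 15.22980547256802
```

View pics/w3.png

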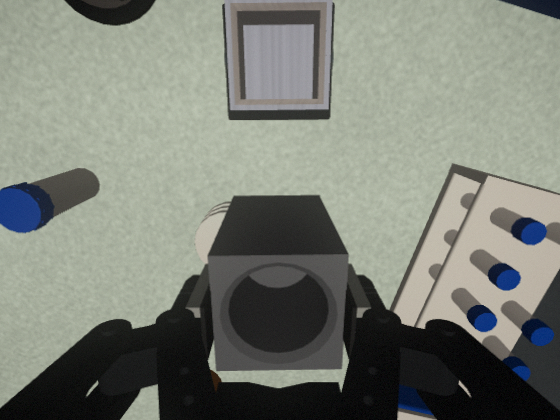

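```bash
python3 - <<'E'
from h import *
c=load('wrist'); p=c['img'][0:130,210:350,::-1]; p=cv2.resize(p,None,fx=5,fy=5 if 0 else 4.6,interpolation=cv2.INTER_CUBIC)
for i in range(0,140,10): cv2.putText(p,str(210+i),(i*5,10),0,.35,(0,0,255),1)
for i in range(0,130,10): cv2.putText(p,str(i),(0,int(i*4.6)+4),0,.35,(0,0,255),1)
cv2.imwrite('pics/w3c.png',p)
E
```

```text
(no output)
```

View pics/w3c.png

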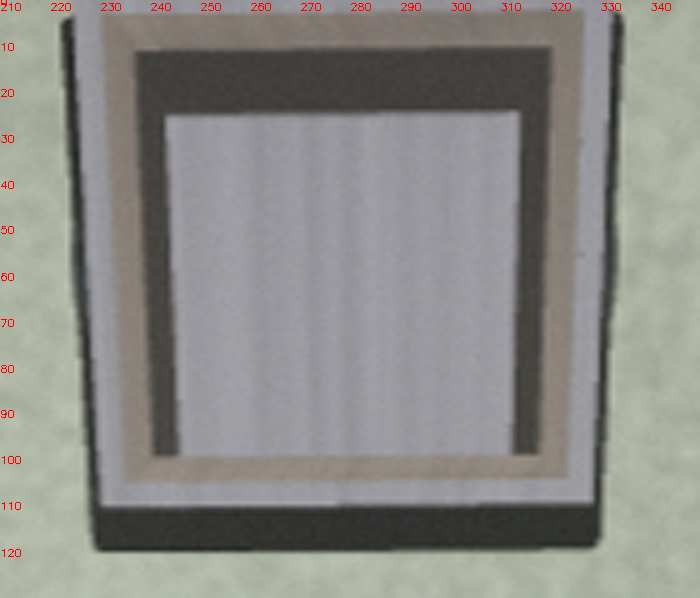

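```bash
python3 - <<'E'
from h import *
c=load('wrist'); st=monitor.get_state(); a=az_now()
P=np.array([onz(c,p,.06)[:2] for p in((240.5,98.5),(317.5,98.5),(320,10),(237,11))])
e=np.roll(P,-1,0)-P; print(P.mean(0),np.linalg.norm(e,axis=1),np.degrees(np.arctan2(e[:,1],e[:,0]))%90)
P=np.array([onz(c,p,.064)[:2] for p in((234.5,104),(323.5,103.5),(327,2),(230,2))])
e=np.roll(P,-1,0)-P; print(P.mean(0),np.linalg.norm(e,axis=1),np.degrees(np.arctan2(e[:,1],e[:,0]))%90)
for p in ((230.3,109.5),(328,109)): print(onz(c,p,.064))
E
```

```text
[0.61080361 0.27150621] [0.05997141 0.06022603 0.05989949 0.05960073] [15.23914369 15.68645536 15.83676813 15.61888073]
[0.61074196 0.27171664] [0.06863654 0.06791879 0.06849498 0.0682902 ] [15.54511635 15.64652792 15.23434403 15.52636638]
[0.58459485 0.22490967 0.064     ]
[0.65754717 0.24516785 0.064     ]
```

```bash
python3 - <<'E'
from h import *
plan([.6096,.2723,.135],15.55)
E
```

```text
az now 15.23 pos [0.6389 0.1634 0.1947] | yaw units -0.08 | shift units after turn [-5.64  2.98  0.05]
```

Emit:
{"api": "apply_moves", "payload": {
  "series": [
    {"yaw": -0.08, "linear": [-0.9, 0, 0.05], "jaw": 1},
    {"yaw": 0, "linear": [-0.9, 0, 0], "jaw": 1},
    {"yaw": 0, "linear": [-0.9, 0, 0], "jaw": 1},
    {"yaw": 0, "linear": [-0.9, 0, 0], "jaw": 1},
    {"yaw": 0, "linear": [-0.9, 0, 0], "jaw": 1},
    {"yaw": 0, "linear": [-0.7, 0, 0], "jaw": 1},
    {"yaw": 0, "linear": [-0.44, 0, 0], "jaw": 1},
    {"yaw": 0, "linear": [0, 1, 0], "jaw": 1},
    {"yaw": 0, "linear": [0, 1, 0], "jaw": 1},
    {"yaw": 0, "linear": [0, 0.7, 0], "jaw": 1},
    {"yaw": 0, "linear": [0, 0, 0], "jaw": 1},
    {"yaw": 0, "linear": [0, 0, 0], "jaw": 1},
    {"yaw": 0, "linear": [0, 0, 0], "jaw": 1}
  ]
}}

```text
clock: 8.93
position: [0.6103, 0.2726, 0.1417]
eef_rot: [-0.563, 0.427, -0.428, 0.564]
contact_force: [0.2, -0.8, 0.1]
opening: 0.0515
```

```bash
python3 - <<'E'
from h import *
plan([.6096,.2723,.07],15.55)
snap('wrist','w4.png')
E
```

```text
az now 15.59 pos [0.6103 0.2726 0.1417] | yaw units 0.01 | shift units after turn [ 0.01  3.58 -0.04]
```

View pics/w4.png

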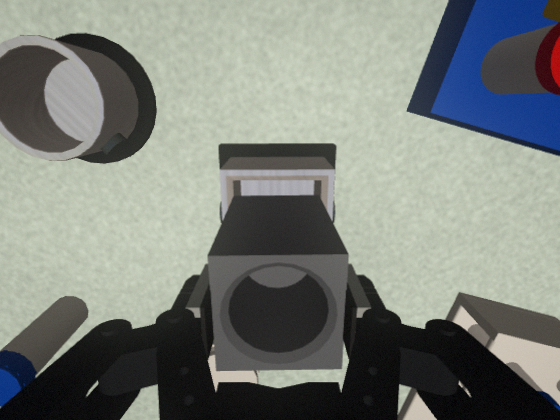

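The adapter is centred over the bucket: the rim spans x 220–335 and the adapter 208–348. I'll lower it in.

Emit:
{"api": "apply_moves", "payload": {
  "series": [
    {"yaw": 0, "linear": [0, 0.7, -0.04], "jaw": 1},
    {"yaw": 0, "linear": [0, 0.7, 0], "jaw": 1},
    {"yaw": 0, "linear": [0, 0.7, 0], "jaw": 1},
    {"yaw": 0, "linear": [0, 0.7, 0], "jaw": 1},
    {"yaw": 0, "linear": [0, 0.4, 0], "jaw": 1},
    {"yaw": 0, "linear": [0, 0.3, 0], "jaw": 1},
    {"yaw": 0, "linear": [0, 0, 0], "jaw": 1},
    {"yaw": 0, "linear": [0, 0, 0], "jaw": 1}
  ]
}}

```text
clock: 9.65
position: [0.6095, 0.2728, 0.0712]
eef_rot: [-0.563, 0.427, -0.428, 0.564]
contact_force: [-0.0, -0.9, -0.4]
opening: 0.0514
```

Emit:
{"api": "apply_moves", "payload": {
  "series": [
    {"yaw": 0, "linear": [0, 0.06, 0], "jaw": 1},
    {"yaw": 0, "linear": [0, 0, 0], "jaw": 1},
    {"yaw": 0, "linear": [0, 0, 0], "jaw": 1}
  ]
}}

```text
clock: 9.9
position: [0.6096, 0.2728, 0.0698]
eef_rot: [-0.563, 0.427, -0.428, 0.564]
contact_force: [-0.1, 0.4, -0.5]
opening: 0.0514
```

```bash
python3 - <<'E'
from h import *
snap('wrist','w5.png');print(monitor.get_state())
E
```

```text
{'clock': 9.95, 'q': array([ 4.20898281e-01,  3.64962835e-01,  1.92746060e-01,  1.39718501e+00,
       -1.19360539e-04,  1.71889679e+00]), 'qvel': array([ 5.15502772e-04, -6.94040933e-04, -5.33950880e-04, -5.16487452e-05,
       -2.49984498e-04,  7.47901960e-04]), 'effort': array([ 2.34360807e-01, -6.84099841e+01,  4.56636465e+01,  3.88461677e-01,
        8.93030735e-02, -1.11492968e-02]), 'position': array([0.60957583, 0.27283959, 0.0697923 ]), 'eef_rot': array([-0.56293185,  0.427094  , -0.42764156,  0.56375628]), 'contact_force': array([0.93096943, 0.33599637, 1.92074587]), 'torque': array([ 0.03766917, -0.22765802, -0.0691085 ]), 'opening': 0.051408527471117516}
```

View pics/w5.png

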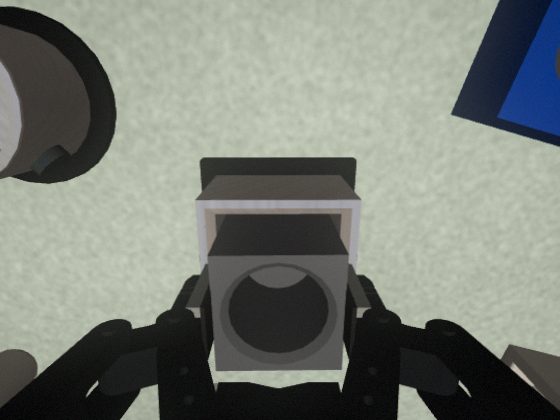

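It is inside with gaps on each side. I'll lower it a little further to feel for the floor.

Emit:
{"api": "apply_moves", "payload": {
  "series": [
    {"yaw": 0, "linear": [0, 0.06, 0], "jaw": 1},
    {"yaw": 0, "linear": [0, 0.04, 0], "jaw": 1},
    {"yaw": 0, "linear": [0, 0, 0], "jaw": 1}
  ]
}}

```text
clock: 10.2
position: [0.6095, 0.2728, 0.0697]
eef_rot: [-0.563, 0.427, -0.428, 0.564]
contact_force: [-3.9, -2.4, 12.9]
opening: 0.0517
```

Seated: 12.9 N and no further movement. Releasing and lifting clear.

Emit:
{"api": "apply_moves", "payload": {
  "series": [
    {"yaw": 0, "linear": [0, 0, 0], "jaw": -1},
    {"yaw": 0, "linear": [0, 0, 0], "jaw": -1},
    {"yaw": 0, "linear": [0, 0, 0], "jaw": -1},
    {"yaw": 0, "linear": [0, 0, 0], "jaw": -1},
    {"yaw": 0, "linear": [0, -0.3, 0], "jaw": -1},
    {"yaw": 0, "linear": [0, -1, 0], "jaw": -1},
    {"yaw": 0, "linear": [0, -1, 0], "jaw": -1},
    {"yaw": 0, "linear": [0, -1, 0], "jaw": -1},
    {"yaw": 0, "linear": [0, -1, 0], "jaw": -1},
    {"yaw": 0, "linear": [0, -1, 0], "jaw": -1},
    {"yaw": 0, "linear": [0, -1, 0], "jaw": -1},
    {"yaw": 0, "linear": [0, -1, 0], "jaw": -1},
    {"yaw": 0, "linear": [0, -1, 0], "jaw": -1},
    {"yaw": 0, "linear": [0, 0, 0], "jaw": -1},
    {"yaw": 0, "linear": [0, 0, 0], "jaw": -1}
  ]
}}

```text
clock: 11.45
position: [0.6096, 0.2729, 0.2345]
eef_rot: [-0.563, 0.427, -0.428, 0.564]
contact_force: [0.1, -0.2, -1.2]
opening: 0.0851
```

```bash
python3 - <<'E'
from h import *
c=snap('wrist','w6.png')
plan([.609,-.306,.231],15.5)
E
```

```text
az now 15.63 pos [0.6092 0.2728 0.233 ] | yaw units 0.03 | shift units after turn [27.88  0.1  -7.74]
```

View pics/w6.png

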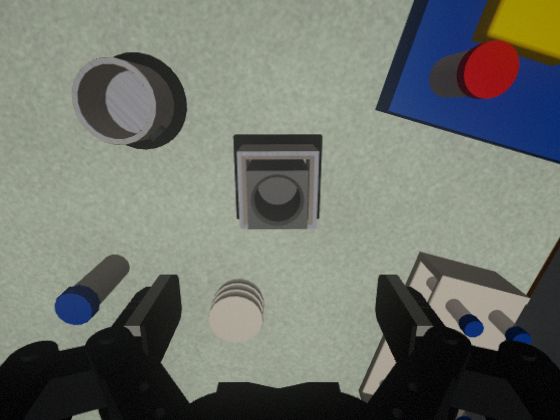

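The square adapter sits level and centred in its bucket, with its mouth at (277,199). The round bucket's rim is at (114,100). Next is the round adapter.

Emit:
{"api": "apply_moves", "payload": {
  "series": [
    {"yaw": 0.03, "linear": [1, 0, -0.28], "jaw": -1},
    {"yaw": 0, "linear": [1, 0, -0.28], "jaw": -1},
    {"yaw": 0, "linear": [1, 0, -0.28], "jaw": -1},
    {"yaw": 0, "linear": [1, 0, -0.28], "jaw": -1},
    {"yaw": 0, "linear": [1, 0, -0.28], "jaw": -1},
    {"yaw": 0, "linear": [1, 0, -0.28], "jaw": -1},
    {"yaw": 0, "linear": [1, 0, -0.28], "jaw": -1},
    {"yaw": 0, "linear": [1, 0, -0.28], "jaw": -1},
    {"yaw": 0, "linear": [1, 0, -0.28], "jaw": -1},
    {"yaw": 0, "linear": [1, 0, -0.28], "jaw": -1},
    {"yaw": 0, "linear": [1, 0, -0.28], "jaw": -1},
    {"yaw": 0, "linear": [1, 0, -0.28], "jaw": -1},
    {"yaw": 0, "linear": [1, 0, -0.28], "jaw": -1},
    {"yaw": 0, "linear": [1, 0, -0.28], "jaw": -1},
    {"yaw": 0, "linear": [1, 0, -0.28], "jaw": -1},
    {"yaw": 0, "linear": [1, 0, -0.28], "jaw": -1},
    {"yaw": 0, "linear": [1, 0, -0.28], "jaw": -1},
    {"yaw": 0, "linear": [1, 0, -0.28], "jaw": -1},
    {"yaw": 0, "linear": [1, 0, -0.28], "jaw": -1},
    {"yaw": 0, "linear": [1, 0, -0.28], "jaw": -1}
  ]
}}

```text
clock: 13.17
position: [0.6076, -0.1436, 0.2315]
eef_rot: [0.563, -0.429, 0.427, -0.563]
contact_force: [0.0, -0.1, -0.1]
opening: 0.0854
```

Emit:
{"api": "apply_moves", "payload": {
  "series": [
    {"yaw": 0, "linear": [1, 0, -0.28], "jaw": -1},
    {"yaw": 0, "linear": [1, 0, -0.28], "jaw": -1},
    {"yaw": 0, "linear": [1, 0, -0.28], "jaw": -1},
    {"yaw": 0, "linear": [1, 0, -0.28], "jaw": -1},
    {"yaw": 0, "linear": [1, 0, -0.28], "jaw": -1},
    {"yaw": 0, "linear": [1, 0, -0.28], "jaw": -1},
    {"yaw": 0, "linear": [1, 0, -0.28], "jaw": -1},
    {"yaw": 0, "linear": [0.9, 0, -0.2], "jaw": -1},
    {"yaw": 0, "linear": [0, 0, 0], "jaw": -1},
    {"yaw": 0, "linear": [0, 0, 0], "jaw": -1},
    {"yaw": 0, "linear": [0, 0, 0], "jaw": -1}
  ]
}}

```text
clock: 14.08
position: [0.6086, -0.306, 0.2321]
eef_rot: [0.563, -0.429, 0.427, -0.563]
contact_force: [-0.3, 0.6, 0.3]
opening: 0.0854
```

```bash
python3 - <<'E'
from h import *
c=snap('wrist','w7.png')
plan([.609,-.306,.231],15.5)
E
```

```text
az now 15.54 pos [ 0.6087 -0.3057  0.2325] | yaw units 0.01 | shift units after turn [0.02 0.08 0.01]
```

View pics/w7.png

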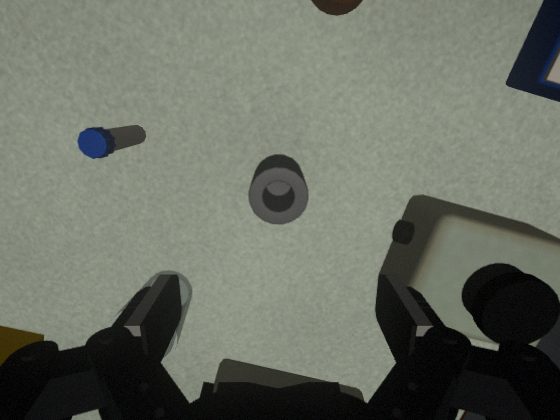

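The round adapter's top ring spans about x 249–308, y 166–223. I'll fit the bore and ring.

```bash
python3 - <<'E'
from h import *
c=load('wrist'); g=cv2.cvtColor(c['img'],cv2.COLOR_RGB2GRAY).astype(int)
print(g[194,240:256],g[194,300:316]); print(g[158:175,278]); print(g[215:230,278]); 
d=np.load('pics/last_wrist.npy',allow_pickle=True).item()
for p in((278.7,194.7),(249.8,194.7),(307.8,194.7),(278.7,223.5),(278.7,166)): print(onz(c,p,.085).round(4))
m=((g>65)&(g<100)).astype(np.uint8); m[:,:240]=0;m[:,320:]=0;m[:150]=0;m[235:]=0
ct=max(cv2.findContours(m,0,2)[0],key=cv2.contourArea); print(cv2.fitEllipse(cv2.convexHull(ct)))
E
```

```text
[143 147 148 145 140 143 138 129  97  71  80  81  82  81  83  82] [ 82  80  80  85  83  84  81  78 114 143 145 144 145 150 150 151]
[44 44 45 44 44 42 48 44 43 61 81 91 90 89 91 85 85]
[ 83  86  80  82  81  78  80  81  75 113 141 144 142 143 141]
[ 0.6094 -0.3049  0.085 ]
[ 0.5847 -0.3118  0.085 ]
[ 0.6344 -0.298   0.085 ]
[ 0.6167 -0.3312  0.085 ]
[ 0.6026 -0.2802  0.085 ]
((278.0947265625, 195.33970642089844), (56.39560317993164, 59.89879608154297), 85.26335144042969)
```

Emit:
{"api": "apply_moves", "payload": {
  "grip_force": 30,
  "series": [
    {"yaw": 0, "linear": [0, 1, 0], "jaw": -1},
    {"yaw": 0, "linear": [0, 1, 0], "jaw": -1},
    {"yaw": 0, "linear": [0, 1, 0], "jaw": -1},
    {"yaw": 0, "linear": [0, 1, 0], "jaw": -1},
    {"yaw": 0, "linear": [0, 1, 0], "jaw": -1},
    {"yaw": 0, "linear": [0, 1, 0], "jaw": -1},
    {"yaw": 0, "linear": [0, 1, 0], "jaw": -1},
    {"yaw": 0, "linear": [0, 1, 0], "jaw": -1},
    {"yaw": 0, "linear": [0, 0.85, 0], "jaw": -1},
    {"yaw": 0, "linear": [0, 0, 0], "jaw": -1},
    {"yaw": 0, "linear": [0, 0, 0], "jaw": 1},
    {"yaw": 0, "linear": [0, 0, 0], "jaw": 1},
    {"yaw": 0, "linear": [0, 0, 0], "jaw": 1},
    {"yaw": 0, "linear": [0, 0, 0], "jaw": 1},
    {"yaw": 0, "linear": [0, 0, 0], "jaw": 1},
    {"yaw": 0, "linear": [0, 0, 0], "jaw": 1},
    {"yaw": 0, "linear": [0, 0, 0], "jaw": 1},
    {"yaw": 0, "linear": [0, 0, 0], "jaw": 1}
  ]
}}

```text
clock: 15.63
position: [0.6096, -0.3068, 0.0582]
eef_rot: [-0.563, 0.427, -0.429, 0.563]
contact_force: [-1.5, 0.2, 7.1]
opening: 0.0539
```

```bash
python3 - <<'E'
from h import *
c=snap('wrist','w8.png')
st=monitor.get_state(); print(st['opening'],st['contact_force'])
plan([.45,.307-.11,.195],15.5)
E
```

```text
0.05384875178612959 [-0.66285743  0.10852275  7.17957054]
az now 15.51 pos [ 0.6096 -0.3068  0.0582] | yaw units 0.00 | shift units after turn [-26.41  -6.84  -0.96]
```

View pics/w8.png

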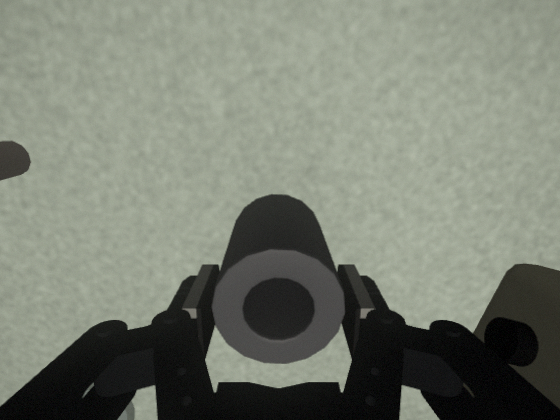

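The round adapter is gripped (opening 53.8 mm) with its ring centred near (278,306). I'll lift it and carry it to a viewpoint short of the round bucket.

```bash
python3 - <<'E'
from h import *
c=load('wrist');st=monitor.get_state(); M=rot(15.51)
P=np.array([onz(c,p,.085) for p in((213,306),(344,306),(278.5,249),(278.5,363))]); print(((P-st['position'])@M).round(4))
print((M.T@(np.array([.479,.201,.195])-st['position'])/.02).round(2))
E
```

```text
[[-0.0013 -0.0268 -0.0254]
 [-0.0012 -0.0268  0.0268]
 [-0.0259 -0.0268  0.0007]
 [ 0.0266 -0.0268  0.0007]]
[-26.21  -6.84   0.5 ]
```

Emit:
{"api": "apply_moves", "payload": {
  "series": [
    {"linear": [0, -0.5, 0], "yaw": 0, "jaw": 1},
    {"linear": [0, -1, 0], "yaw": 0, "jaw": 1},
    {"linear": [0, -1, 0], "yaw": 0, "jaw": 1},
    {"linear": [0, -1, 0], "yaw": 0, "jaw": 1},
    {"linear": [0, -1, 0], "yaw": 0, "jaw": 1},
    {"linear": [0, -1, 0], "yaw": 0, "jaw": 1},
    {"linear": [0, -1, 0], "yaw": 0, "jaw": 1},
    {"linear": [0, -0.4, 0], "yaw": 0, "jaw": 1}
  ]
}}

```text
clock: 16.35
position: [0.6094, -0.3068, 0.1982]
eef_rot: [-0.563, 0.426, -0.429, 0.563]
contact_force: [0.6, -0.8, -0.4]
opening: 0.0538
```

Emit:
{"api": "apply_moves", "payload": {
  "series": [
    {"linear": [-1, 0, 0.02], "yaw": 0, "jaw": 1},
    {"linear": [-1, 0, 0.02], "yaw": 0, "jaw": 1},
    {"linear": [-1, 0, 0.02], "yaw": 0, "jaw": 1},
    {"linear": [-1, 0, 0.02], "yaw": 0, "jaw": 1},
    {"linear": [-1, 0, 0.02], "yaw": 0, "jaw": 1},
    {"linear": [-1, 0, 0.02], "yaw": 0, "jaw": 1},
    {"linear": [-1, 0, 0.02], "yaw": 0, "jaw": 1},
    {"linear": [-1, 0, 0.02], "yaw": 0, "jaw": 1},
    {"linear": [-1, 0, 0.02], "yaw": 0, "jaw": 1},
    {"linear": [-1, 0, 0.02], "yaw": 0, "jaw": 1},
    {"linear": [-1, 0, 0.02], "yaw": 0, "jaw": 1},
    {"linear": [-1, 0, 0.02], "yaw": 0, "jaw": 1},
    {"linear": [-1, 0, 0.02], "yaw": 0, "jaw": 1},
    {"linear": [-1, 0, 0.02], "yaw": 0, "jaw": 1},
    {"linear": [-1, 0, 0.02], "yaw": 0, "jaw": 1},
    {"linear": [-1, 0, 0.02], "yaw": 0, "jaw": 1},
    {"linear": [-1, 0, 0.02], "yaw": 0, "jaw": 1},
    {"linear": [-1, 0, 0.02], "yaw": 0, "jaw": 1},
    {"linear": [-1, 0, 0.02], "yaw": 0, "jaw": 1},
    {"linear": [-1, 0, 0.02], "yaw": 0, "jaw": 1}
  ]
}}

```text
clock: 18.02
position: [0.5091, 0.0819, 0.1941]
eef_rot: [-0.563, 0.428, -0.428, 0.563]
contact_force: [-0.1, -0.6, -0.6]
opening: 0.0539
```

Emit:
{"api": "apply_moves", "payload": {
  "series": [
    {"linear": [-1, 0, 0.02], "yaw": 0, "jaw": 1},
    {"linear": [-1, 0, 0.02], "yaw": 0, "jaw": 1},
    {"linear": [-1, 0, 0.02], "yaw": 0, "jaw": 1},
    {"linear": [-1, 0, 0.02], "yaw": 0, "jaw": 1},
    {"linear": [-1, 0, 0.02], "yaw": 0, "jaw": 1},
    {"linear": [-1, 0, 0], "yaw": 0, "jaw": 1},
    {"linear": [-0.2, 0, 0], "yaw": 0, "jaw": 1},
    {"linear": [0, 0, 0], "yaw": 0, "jaw": 1},
    {"linear": [0, 0, 0], "yaw": 0, "jaw": 1},
    {"linear": [0, 0, 0], "yaw": 0, "jaw": 1}
  ]
}}

```text
clock: 18.85
position: [0.4785, 0.2003, 0.1941]
eef_rot: [0.563, -0.428, 0.428, -0.563]
contact_force: [-0.0, 0.6, -0.8]
opening: 0.0536
```

```bash
python3 - <<'E'
from h import *
c=snap('wrist','w9.png'); print(monitor.get_state()['position'],az_now())
p=c['img'][0:140,190:370,::-1]; p=cv2.resize(p,None,fx=4.3,fy=4.2,interpolation=cv2.INTER_CUBIC)
for i in range(0,180,10): cv2.putText(p,str(190+i),(int(i*4.3),10),0,.35,(0,0,255),1)
for i in range(0,140,10): cv2.putText(p,str(i),(0,int(i*4.2)+4),0,.35,(0,0,255),1)
cv2.imwrite('pics/w9c.png',p)
E
```

```text
[0.47853877 0.20021948 0.19409322] 15.454161597105328
```

View pics/w9.png

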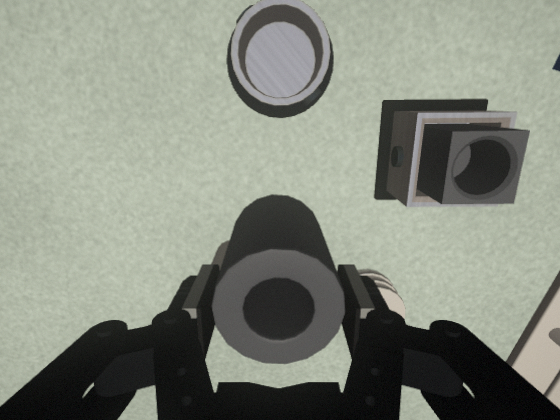

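View pics/w9c.png

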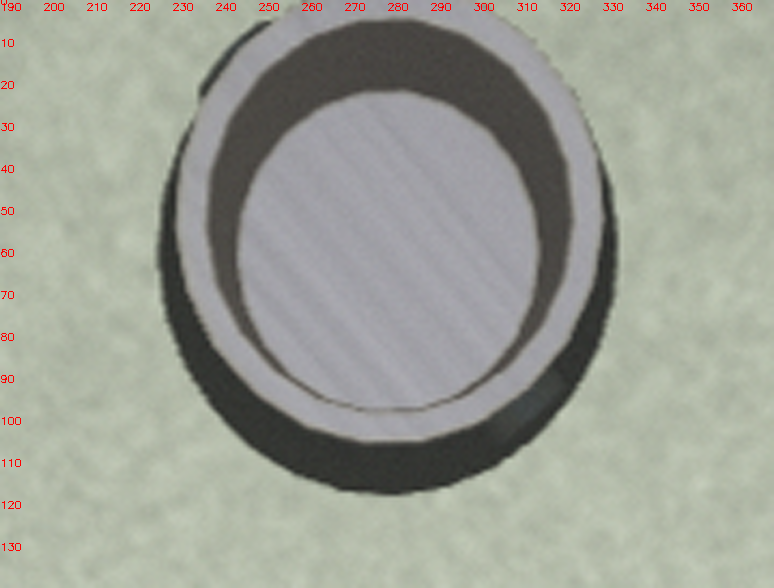

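The round bucket's pocket edge spans x 238–323 and y 5–97. I'll fit a circle to it.

```bash
python3 - <<'E'
from h import *
c=load('wrist')
def circ(px,z):
    P=np.array([onz(c,p,z)[:2] for p in px]); A=np.c_[2*P,np.ones(len(P))]; s=np.linalg.lstsq(A,(P**2).sum(1),rcond=None)[0]; print(s[:2].round(4),np.sqrt(s[2]+s[:2]@s[:2]).round(4)); return s[:2]
a=circ([(238.3,53),(323.3,51),(280.5,4.8),(280.5,97.3)],.064)
b=circ([(231.3,53),(330.5,51),(281,105)],.064)
print(look([.479,.2,.194],15.5,[[.45,.307,.064]],c))
o=rot(15.5)@np.array([.0003,0,.0007]); t=a-o[:2]; print(t); plan([*t,.135],15.5)
E
```

```text
[0.4509 0.31  ] 0.0311
[0.451  0.3101] 0.0365
[array([278.,  56.])]
[0.4501781  0.31008996]
az now 15.45 pos [0.4785 0.2002 0.1941] | yaw units -0.01 | shift units after turn [-5.67  2.95  0.1 ]
```

Emit:
{"api": "apply_moves", "payload": {
  "series": [
    {"yaw": 0, "linear": [-0.9, 0, 0.1], "jaw": 1},
    {"yaw": 0, "linear": [-0.9, 0, 0], "jaw": 1},
    {"yaw": 0, "linear": [-0.9, 0, 0], "jaw": 1},
    {"yaw": 0, "linear": [-0.9, 0, 0], "jaw": 1},
    {"yaw": 0, "linear": [-0.9, 0, 0], "jaw": 1},
    {"yaw": 0, "linear": [-0.7, 0, 0], "jaw": 1},
    {"yaw": 0, "linear": [-0.47, 0, 0], "jaw": 1},
    {"yaw": 0, "linear": [0, 1, 0], "jaw": 1},
    {"yaw": 0, "linear": [0, 1, 0], "jaw": 1},
    {"yaw": 0, "linear": [0, 0.8, 0], "jaw": 1},
    {"yaw": 0, "linear": [0, 0, 0], "jaw": 1},
    {"yaw": 0, "linear": [0, 0, 0], "jaw": 1},
    {"yaw": 0, "linear": [0, 0, 0], "jaw": 1}
  ]
}}

```text
clock: 19.98
position: [0.4504, 0.3108, 0.1393]
eef_rot: [-0.562, 0.428, -0.428, 0.563]
contact_force: [0.1, 0.3, -0.2]
opening: 0.054
```

```bash
python3 - <<'E'
from h import *
plan([.4502,.3101,.072],15.5)
snap('wrist','w10.png')
E
```

```text
az now 15.48 pos [0.4504 0.3108 0.1393] | yaw units -0.00 | shift units after turn [ 0.03  3.36 -0.02]
```

View pics/w10.png

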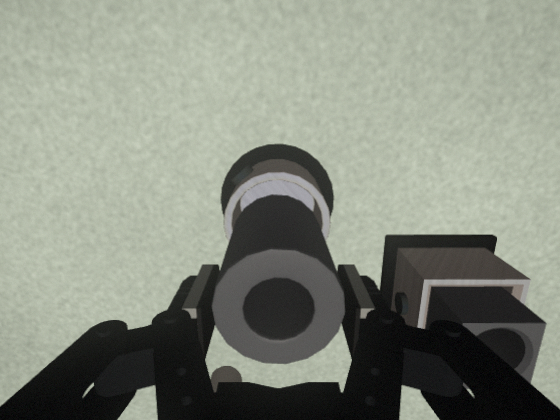

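Centred over the round bucket. I'll lower it in.

Emit:
{"api": "apply_moves", "payload": {
  "series": [
    {"yaw": 0, "linear": [0.03, 0.7, -0.02], "jaw": 1},
    {"yaw": 0, "linear": [0, 0.7, 0], "jaw": 1},
    {"yaw": 0, "linear": [0, 0.7, 0], "jaw": 1},
    {"yaw": 0, "linear": [0, 0.6, 0], "jaw": 1},
    {"yaw": 0, "linear": [0, 0.4, 0], "jaw": 1},
    {"yaw": 0, "linear": [0, 0.25, 0], "jaw": 1},
    {"yaw": 0, "linear": [0, 0.06, 0], "jaw": 1},
    {"yaw": 0, "linear": [0, 0, 0], "jaw": 1},
    {"yaw": 0, "linear": [0, 0, 0], "jaw": 1}
  ]
}}

```text
clock: 20.78
position: [0.4494, 0.3104, 0.072]
eef_rot: [-0.563, 0.428, -0.428, 0.563]
contact_force: [-7.6, -3.6, 11.8]
opening: 0.0538
```

Emit:
{"api": "apply_moves", "payload": {
  "series": [
    {"yaw": 0, "linear": [0, 0, 0], "jaw": -1},
    {"yaw": 0, "linear": [0, 0, 0], "jaw": -1},
    {"yaw": 0, "linear": [0, 0, 0], "jaw": -1},
    {"yaw": 0, "linear": [0, 0, 0], "jaw": -1},
    {"yaw": 0, "linear": [0, -0.3, 0], "jaw": -1},
    {"yaw": 0, "linear": [0, -1, 0], "jaw": -1},
    {"yaw": 0, "linear": [0, -1, 0], "jaw": -1},
    {"yaw": 0, "linear": [0, -1, 0], "jaw": -1},
    {"yaw": 0, "linear": [0, -1, 0], "jaw": -1},
    {"yaw": 0, "linear": [0, -1, 0], "jaw": -1},
    {"yaw": 0, "linear": [0, -1, 0], "jaw": -1},
    {"yaw": 0, "linear": [0, -1, 0], "jaw": -1},
    {"yaw": 0, "linear": [0, -1, 0], "jaw": -1},
    {"yaw": 0, "linear": [0, 0, 0], "jaw": -1},
    {"yaw": 0, "linear": [0, 0, 0], "jaw": -1}
  ]
}}

```text
clock: 22.03
position: [0.4501, 0.3105, 0.2371]
eef_rot: [-0.562, 0.428, -0.428, 0.564]
contact_force: [0.4, 0.7, -0.4]
opening: 0.0859
```

```bash
python3 - <<'E'
from h import *
c=snap('wrist','w11.png')
plan([.4508,.112,.231],15.5)
E
```

```text
az now 15.51 pos [0.4498 0.3102 0.2359] | yaw units 0.00 | shift units after turn [ 9.56  0.25 -2.6 ]
```

View pics/w11.png

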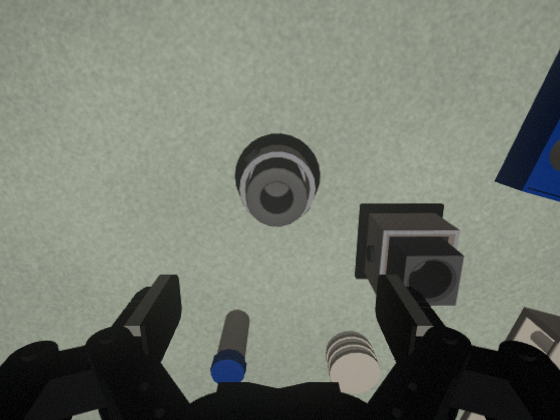

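The round adapter is seated, with its mouth at (277,196). Next is the wide tube.

Emit:
{"api": "apply_moves", "payload": {
  "series": [
    {"linear": [1, 0, -0.26], "yaw": 0, "jaw": -1},
    {"linear": [1, 0, -0.26], "yaw": 0, "jaw": -1},
    {"linear": [1, 0, -0.26], "yaw": 0, "jaw": -1},
    {"linear": [1, 0, -0.26], "yaw": 0, "jaw": -1},
    {"linear": [1, 0, -0.26], "yaw": 0, "jaw": -1},
    {"linear": [1, 0, -0.26], "yaw": 0, "jaw": -1},
    {"linear": [1, 0, -0.26], "yaw": 0, "jaw": -1},
    {"linear": [1, 0, -0.26], "yaw": 0, "jaw": -1},
    {"linear": [1, 0, -0.26], "yaw": 0, "jaw": -1},
    {"linear": [0.56, 0, -0.26], "yaw": 0, "jaw": -1},
    {"linear": [0, 0, 0], "yaw": 0, "jaw": -1},
    {"linear": [0, 0, 0], "yaw": 0, "jaw": -1},
    {"linear": [0, 0, 0], "yaw": 0, "jaw": -1}
  ]
}}

```text
clock: 23.17
position: [0.4506, 0.1125, 0.2355]
eef_rot: [0.563, -0.428, 0.428, -0.563]
contact_force: [0.8, 0.0, 0.2]
opening: 0.0855
```

```bash
python3 - <<'E'
from h import *
c=load('wrist')
print('rb bore', onz(c,(277,196.5),.099)); print('sq bore',onz(c,(434,277),.099))
c=snap('wrist','w12.png')
plan([.4508,.112,.231],15.5)
h=cv2.cvtColor(c['img'],cv2.COLOR_RGB2HSV); m=((h[...,0]>100)&(h[...,0]<130)&(h[...,1]>120)).astype(np.uint8)
for ct in cv2.findContours(m,0,2)[0]:
    if cv2.contourArea(ct)>300: e=cv2.fitEllipse(cv2.convexHull(ct)); print(e, cv2.boundingRect(ct), onz(c,e[0],.095))
E
```

```text
rb bore [0.4497767  0.31193426 0.099     ]
sq bore [0.6113676  0.27607015 0.099     ]
az now 15.54 pos [0.4506 0.1127 0.2355] | yaw units 0.01 | shift units after turn [ 0.04  0.23 -0.  ]
((277.99163818359375, 194.90451049804688), (40.17046356201172, 40.60408020019531), 33.2586784362793) (258, 175, 41, 41) [0.45054359 0.11480968 0.095     ]
```

View pics/w12.png

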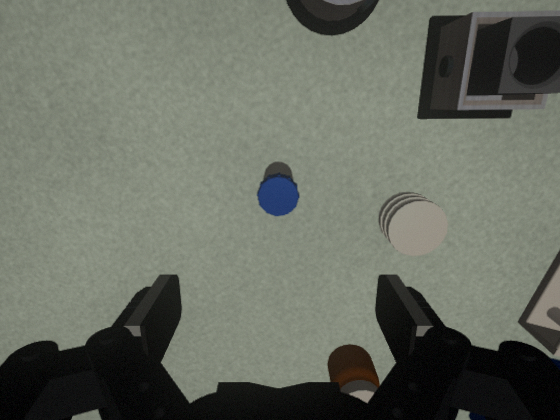

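The wide cap is at (278,196). I'll descend and grip it by the cap.

Emit:
{"api": "apply_moves", "payload": {
  "grip_force": 30,
  "series": [
    {"yaw": 0, "linear": [-0.06, 1, 0], "jaw": -1},
    {"yaw": 0, "linear": [0, 1, 0], "jaw": -1},
    {"yaw": 0, "linear": [0, 1, 0], "jaw": -1},
    {"yaw": 0, "linear": [0, 1, 0], "jaw": -1},
    {"yaw": 0, "linear": [0, 1, 0], "jaw": -1},
    {"yaw": 0, "linear": [0, 1, 0], "jaw": -1},
    {"yaw": 0, "linear": [0, 1, 0], "jaw": -1},
    {"yaw": 0, "linear": [0, 1, 0], "jaw": -1},
    {"yaw": 0, "linear": [0, 0.57, 0], "jaw": -1},
    {"yaw": 0, "linear": [0, 0, 0], "jaw": -1},
    {"yaw": 0, "linear": [0, 0, 0], "jaw": 1},
    {"yaw": 0, "linear": [0, 0, 0], "jaw": 1},
    {"yaw": 0, "linear": [0, 0, 0], "jaw": 1},
    {"yaw": 0, "linear": [0, 0, 0], "jaw": 1},
    {"yaw": 0, "linear": [0, 0, 0], "jaw": 1},
    {"yaw": 0, "linear": [0, 0, 0], "jaw": 1},
    {"yaw": 0, "linear": [0, 0, 0], "jaw": 1},
    {"yaw": 0, "linear": [0, 0, 0], "jaw": 1},
    {"yaw": 0, "linear": [0, 0, 0], "jaw": 1}
  ]
}}

```text
clock: 24.8
position: [0.451, 0.1134, 0.0656]
eef_rot: [-0.562, 0.428, -0.428, 0.563]
contact_force: [-0.9, -0.5, 5.9]
opening: 0.0348
```

```bash
python3 - <<'E'
from h import *
c=snap('wrist','w13.png')
st=monitor.get_state(); print(st['position'],st['opening'],st['contact_force'])
h=cv2.cvtColor(c['img'],cv2.COLOR_RGB2HSV); m=((h[...,0]>100)&(h[...,0]<130)&(h[...,1]>120)).astype(np.uint8)
for ct in cv2.findContours(m,0,2)[0]:
    if cv2.contourArea(ct)>300: e=cv2.fitEllipse(cv2.convexHull(ct)); print(e, cv2.boundingRect(ct), onz(c,e[0],.095))
E
```

```text
[0.4510302  0.11333231 0.06559725] 0.03527538184553632 [-1.75717814  0.20029844  5.85088551]
((278.18304443359375, 302.53204345703125), (92.35748291015625, 95.58248138427734), 11.83869457244873) (233, 255, 91, 95) [0.45044492 0.11777462 0.095     ]
```

View pics/w13.png

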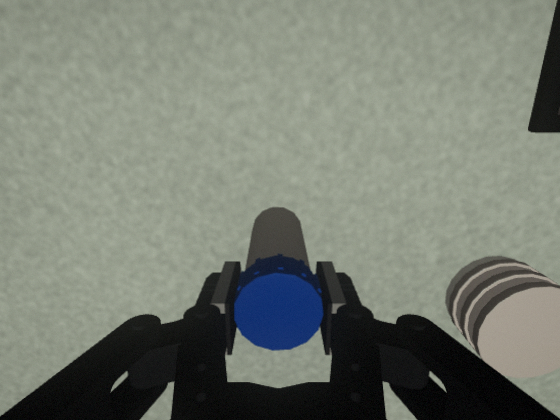

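The wide tube is gripped by the cap (opening 35 mm) and upright, with the cap's top face at (279,312).

```bash
python3 - <<'E'
from h import *
c=load('wrist');st=monitor.get_state(); M=rot(15.5)
P=np.array([onz(c,p,.095) for p in((235,312),(323,312),(279,350))]); print(((P-st['position'])@M).round(4))
print((M.T@(np.array([.640,.1655,.192])-st['position'])/.02).round(2))
E
```

```text
[[-0.0002 -0.0294 -0.0163]
 [-0.0002 -0.0294  0.0182]
 [ 0.0178 -0.0294  0.001 ]]
[ 0.01 -6.32  9.8 ]
```

Emit:
{"api": "apply_moves", "payload": {
  "series": [
    {"linear": [0, -0.4, 0], "yaw": 0, "jaw": 1},
    {"linear": [0, -0.9, 0], "yaw": 0, "jaw": 1},
    {"linear": [0, -0.9, 0], "yaw": 0, "jaw": 1},
    {"linear": [0, -0.9, 0], "yaw": 0, "jaw": 1},
    {"linear": [0, -0.9, 0], "yaw": 0, "jaw": 1},
    {"linear": [0, -0.9, 0], "yaw": 0, "jaw": 1},
    {"linear": [0, -0.9, 0], "yaw": 0, "jaw": 1},
    {"linear": [0, -0.5, 0], "yaw": 0, "jaw": 1},
    {"linear": [0, 0, 0], "yaw": 0, "jaw": 1},
    {"linear": [0, 0, 0], "yaw": 0, "jaw": 1}
  ]
}}

```text
clock: 25.68
position: [0.4505, 0.1132, 0.1904]
eef_rot: [-0.563, 0.428, -0.428, 0.563]
contact_force: [0.2, -0.8, -0.6]
opening: 0.0347
```

```bash
python3 - <<'E'
from h import *
plan([.640,.1655,.192],15.5)
E
```

```text
az now 15.51 pos [0.4505 0.1132 0.1904] | yaw units 0.00 | shift units after turn [ 0.01 -0.08  9.83]
```

Emit:
{"api": "apply_moves", "payload": {
  "series": [
    {"linear": [0, -0.05, 0.4], "yaw": 0, "jaw": 1},
    {"linear": [0, 0, 0.8], "yaw": 0, "jaw": 1},
    {"linear": [0, 0, 0.9], "yaw": 0, "jaw": 1},
    {"linear": [0, 0, 0.9], "yaw": 0, "jaw": 1},
    {"linear": [0, 0, 0.9], "yaw": 0, "jaw": 1},
    {"linear": [0, 0, 0.9], "yaw": 0, "jaw": 1},
    {"linear": [0, 0, 0.9], "yaw": 0, "jaw": 1},
    {"linear": [0, 0, 0.9], "yaw": 0, "jaw": 1},
    {"linear": [0, 0, 0.9], "yaw": 0, "jaw": 1},
    {"linear": [0, 0, 0.9], "yaw": 0, "jaw": 1},
    {"linear": [0, 0, 0.8], "yaw": 0, "jaw": 1},
    {"linear": [0, 0, 0.6], "yaw": 0, "jaw": 1},
    {"linear": [0, 0, 0], "yaw": 0, "jaw": 1},
    {"linear": [0, 0, 0], "yaw": 0, "jaw": 1},
    {"linear": [0, 0, 0], "yaw": 0, "jaw": 1}
  ]
}}

```text
clock: 26.93
position: [0.6388, 0.1655, 0.1905]
eef_rot: [0.563, -0.428, 0.428, -0.562]
contact_force: [0.2, -0.0, -0.5]
opening: 0.0353
```

```bash
python3 - <<'E'
from h import *
c=snap('wrist','w14.png'); print(monitor.get_state()['position'],az_now())
p=c['img'][0:150,190:370,::-1]; p=cv2.resize(p,None,fx=4.3,fy=4,interpolation=cv2.INTER_CUBIC);p=cv2.convertScaleAbs(p,alpha=1.5)
for i in range(0,180,10): cv2.putText(p,str(190+i),(int(i*4.3),10),0,.35,(0,0,255),1)
for i in range(0,150,10): cv2.putText(p,str(i),(0,int(i*4)+4),0,.35,(0,0,255),1)
cv2.imwrite('pics/w14c.png',p)
E
```

```text
[0.6386786  0.16548392 0.19103427] 15.51317463935425
```

View pics/w14.png

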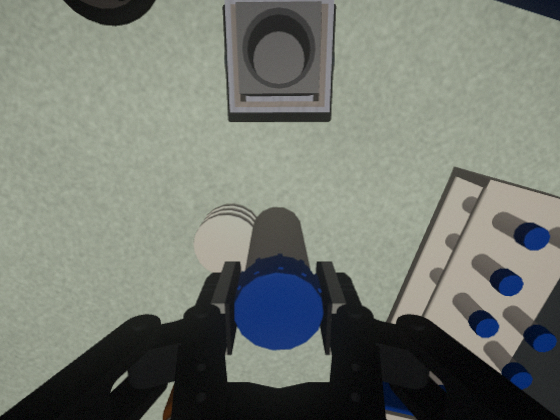

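View pics/w14c.png

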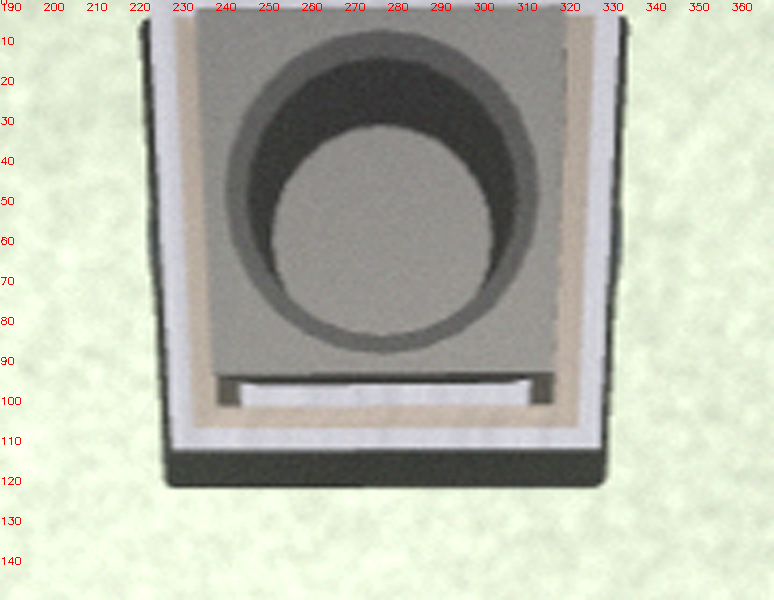

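The bore's chamfer edge spans x 242–315 and y 7–88.

```bash
cat >> h.py <<'E'
def circ(c,px,z):
    P=np.array([onz(c,p,z)[:2] for p in px]); A=np.c_[2*P,np.ones(len(P))]; s=np.linalg.lstsq(A,(P**2).sum(1),rcond=None)[0]; print(s[:2].round(4),'r',np.sqrt(s[2]+s[:2]@s[:2]).round(4)); return s[:2]
E
python3 - <<'E'
from h import *
c=load('wrist')
a=circ(c,[(242.5,46),(315.3,46),(279,7.2),(279,88)],.099)
b=circ(c,[(247.5,46),(310.2,46),(279,14.2),(279,83)],.096)
o=rot(15.5)@np.array([-.0003,0,.001]); t=a-o[:2]; print(t); plan([*t,.18],15.5)
E
```

```text
[0.6102 0.2721] r 0.023
[0.6102 0.2722] r 0.02
[0.60934619 0.27157376]
az now 15.51 pos [0.6387 0.1655 0.191 ] | yaw units 0.00 | shift units after turn [-5.5   0.55  0.  ]
```

Emit:
{"api": "apply_moves", "payload": {
  "series": [
    {"linear": [-0.5, 0, 0], "yaw": 0, "jaw": 1},
    {"linear": [-0.9, 0, 0], "yaw": 0, "jaw": 1},
    {"linear": [-0.9, 0, 0], "yaw": 0, "jaw": 1},
    {"linear": [-0.9, 0, 0], "yaw": 0, "jaw": 1},
    {"linear": [-0.9, 0, 0], "yaw": 0, "jaw": 1},
    {"linear": [-0.9, 0, 0], "yaw": 0, "jaw": 1},
    {"linear": [-0.5, 0, 0], "yaw": 0, "jaw": 1},
    {"linear": [0, 0.5, 0], "yaw": 0, "jaw": 1},
    {"linear": [0, 0.4, 0], "yaw": 0, "jaw": 1},
    {"linear": [0, 0, 0], "yaw": 0, "jaw": 1},
    {"linear": [0, 0, 0], "yaw": 0, "jaw": 1},
    {"linear": [0, 0, 0], "yaw": 0, "jaw": 1}
  ]
}}

```text
clock: 27.98
position: [0.61, 0.2707, 0.1734]
eef_rot: [0.563, -0.428, 0.428, -0.563]
contact_force: [-0.2, 0.2, -1.0]
opening: 0.035
```

```bash
python3 - <<'E'
from h import *
c=snap('wrist','w15.png'); plan([.6093,.2716,.1096],15.5)
E
```

```text
az now 15.45 pos [0.6101 0.2709 0.1737] | yaw units -0.01 | shift units after turn [-0.05  3.21 -0.03]
```

View pics/w15.png

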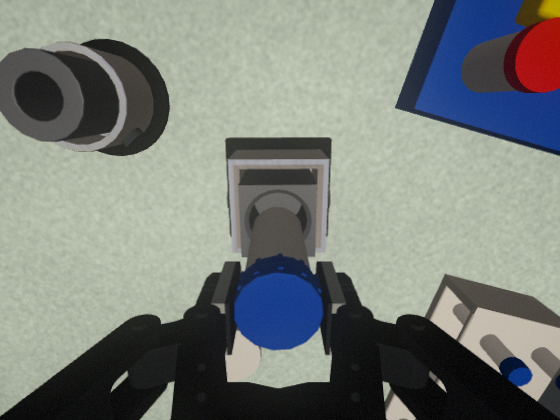

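The tube is over the bore and clear of its sides. Lowering now.

Emit:
{"api": "apply_moves", "payload": {
  "series": [
    {"linear": [-0.05, 0.5, -0.03], "yaw": 0, "jaw": 1},
    {"linear": [0, 0.6, 0], "yaw": 0, "jaw": 1},
    {"linear": [0, 0.6, 0], "yaw": 0, "jaw": 1},
    {"linear": [0, 0.6, 0], "yaw": 0, "jaw": 1},
    {"linear": [0, 0.4, 0], "yaw": 0, "jaw": 1},
    {"linear": [0, 0.3, 0], "yaw": 0, "jaw": 1},
    {"linear": [0, 0.18, 0], "yaw": 0, "jaw": 1},
    {"linear": [0, 0.08, 0], "yaw": 0, "jaw": 1},
    {"linear": [0, 0, 0], "yaw": 0, "jaw": 1},
    {"linear": [0, 0, 0], "yaw": 0, "jaw": 1}
  ]
}}

```text
clock: 28.87
position: [0.6089, 0.2725, 0.1097]
eef_rot: [-0.563, 0.428, -0.428, 0.563]
contact_force: [-4.2, -1.3, 6.0]
opening: 0.0352
```

Contact at the expected height (0.1097 m, 6 N). Releasing.

Emit:
{"api": "apply_moves", "payload": {
  "series": [
    {"linear": [0, 0, 0], "yaw": 0, "jaw": -1},
    {"linear": [0, 0, 0], "yaw": 0, "jaw": -1},
    {"linear": [0, 0, 0], "yaw": 0, "jaw": -1},
    {"linear": [0, 0, 0], "yaw": 0, "jaw": -1},
    {"linear": [0, 0, 0], "yaw": 0, "jaw": -1},
    {"linear": [0, -0.3, 0], "yaw": 0, "jaw": -1},
    {"linear": [0, -1, 0], "yaw": 0, "jaw": -1},
    {"linear": [0, -1, 0], "yaw": 0, "jaw": -1},
    {"linear": [0, -1, 0], "yaw": 0, "jaw": -1},
    {"linear": [0, -1, 0], "yaw": 0, "jaw": -1},
    {"linear": [0, -1, 0], "yaw": 0, "jaw": -1},
    {"linear": [0, -0.8, 0], "yaw": 0, "jaw": -1},
    {"linear": [0, 0, 0], "yaw": 0, "jaw": -1},
    {"linear": [0, 0, 0], "yaw": 0, "jaw": -1}
  ]
}}

```text
clock: 30.03
position: [0.6094, 0.2726, 0.2312]
eef_rot: [-0.562, 0.428, -0.428, 0.563]
contact_force: [0.8, 0.7, -1.0]
opening: 0.085
```

```bash
python3 - <<'E'
from h import *
c=snap('wrist','w16.png'); plan([.4512,-.2975,.233],15.5)
E
```

```text
az now 15.51 pos [0.6091 0.2725 0.2299] | yaw units 0.00 | shift units after turn [ 25.35  -0.15 -15.22]
```

View pics/w16.png

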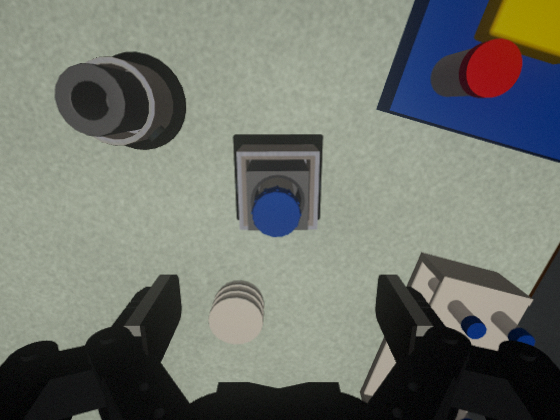

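The wide tube stands in the adapter, with its cap at (276,211). Next is the slim tube.

Emit:
{"api": "apply_moves", "payload": {
  "series": [
    {"linear": [0.975, 0, -0.585], "yaw": 0, "jaw": -1},
    {"linear": [0.975, 0, -0.585], "yaw": 0, "jaw": -1},
    {"linear": [0.975, 0, -0.585], "yaw": 0, "jaw": -1},
    {"linear": [0.975, 0, -0.585], "yaw": 0, "jaw": -1},
    {"linear": [0.975, 0, -0.585], "yaw": 0, "jaw": -1},
    {"linear": [0.975, 0, -0.585], "yaw": 0, "jaw": -1},
    {"linear": [0.975, 0, -0.585], "yaw": 0, "jaw": -1},
    {"linear": [0.975, 0, -0.585], "yaw": 0, "jaw": -1},
    {"linear": [0.975, 0, -0.585], "yaw": 0, "jaw": -1},
    {"linear": [0.975, 0, -0.585], "yaw": 0, "jaw": -1},
    {"linear": [0.975, 0, -0.585], "yaw": 0, "jaw": -1},
    {"linear": [0.975, 0, -0.585], "yaw": 0, "jaw": -1},
    {"linear": [0.975, 0, -0.585], "yaw": 0, "jaw": -1},
    {"linear": [0.975, 0, -0.585], "yaw": 0, "jaw": -1},
    {"linear": [0.975, 0, -0.585], "yaw": 0, "jaw": -1},
    {"linear": [0.975, 0, -0.585], "yaw": 0, "jaw": -1},
    {"linear": [0.975, 0, -0.585], "yaw": 0, "jaw": -1},
    {"linear": [0.975, 0, -0.585], "yaw": 0, "jaw": -1},
    {"linear": [0.975, 0, -0.585], "yaw": 0, "jaw": -1},
    {"linear": [0.975, 0, -0.585], "yaw": 0, "jaw": -1}
  ]
}}

```text
clock: 31.75
position: [0.4869, -0.1668, 0.2288]
eef_rot: [0.563, -0.429, 0.427, -0.563]
contact_force: [0.7, -1.0, 0.7]
opening: 0.0855
```

Emit:
{"api": "apply_moves", "payload": {
  "series": [
    {"linear": [0.975, 0, -0.585], "yaw": 0, "jaw": -1},
    {"linear": [0.975, 0, -0.585], "yaw": 0, "jaw": -1},
    {"linear": [0.975, 0, -0.585], "yaw": 0, "jaw": -1},
    {"linear": [0.975, 0, -0.585], "yaw": 0, "jaw": -1},
    {"linear": [0.975, 0, -0.585], "yaw": 0, "jaw": -1},
    {"linear": [0.975, 0, -0.585], "yaw": 0, "jaw": -1},
    {"linear": [0, 0, 0], "yaw": 0, "jaw": -1},
    {"linear": [0, 0, 0], "yaw": 0, "jaw": -1},
    {"linear": [0, 0, 0], "yaw": 0, "jaw": -1}
  ]
}}

```text
clock: 32.5
position: [0.4512, -0.297, 0.2294]
eef_rot: [-0.563, 0.429, -0.428, 0.563]
contact_force: [0.4, 0.4, -0.5]
opening: 0.0854
```

```bash
python3 - <<'E'
from h import *
c=snap('wrist','w17.png')
plan([.4512,-.2975,.233],15.5)
h=cv2.cvtColor(c['img'],cv2.COLOR_RGB2HSV); m=((h[...,0]>100)&(h[...,0]<130)&(h[...,1]>120)).astype(np.uint8)
for ct in cv2.findContours(m,0,2)[0]:
    if cv2.contourArea(ct)>200: e=cv2.fitEllipse(cv2.convexHull(ct)); print(e, cv2.boundingRect(ct), onz(c,e[0],.095))
E
```

```text
az now 15.53 pos [ 0.4514 -0.2967  0.2296] | yaw units 0.01 | shift units after turn [ 0.03 -0.17 -0.02]
((275.01239013671875, 202.76246643066406), (27.178211212158203, 27.494699478149414), 179.66806030273438) (262, 190, 27, 27) [ 0.45004513 -0.30038729  0.095     ]
```

View pics/w17.png

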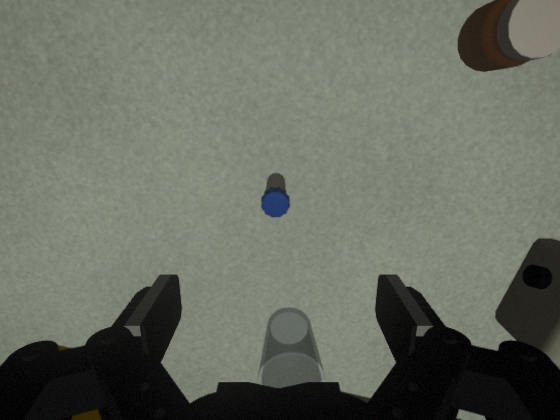

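The slim cap is at (275,203), about 4 mm from the tool axis. I'll shift, descend and grip.

Emit:
{"api": "apply_moves", "payload": {
  "grip_force": 25,
  "series": [
    {"yaw": 0, "linear": [0.19, 1, -0.13], "jaw": -1},
    {"yaw": 0, "linear": [0, 1, 0], "jaw": -1},
    {"yaw": 0, "linear": [0, 1, 0], "jaw": -1},
    {"yaw": 0, "linear": [0, 1, 0], "jaw": -1},
    {"yaw": 0, "linear": [0, 1, 0], "jaw": -1},
    {"yaw": 0, "linear": [0, 1, 0], "jaw": -1},
    {"yaw": 0, "linear": [0, 1, 0], "jaw": -1},
    {"yaw": 0, "linear": [0, 0.8, 0], "jaw": -1},
    {"yaw": 0, "linear": [0, 0.45, 0], "jaw": -1},
    {"yaw": 0, "linear": [0, 0, 0], "jaw": -1},
    {"yaw": 0, "linear": [0, 0, 0], "jaw": 1},
    {"yaw": 0, "linear": [0, 0, 0], "jaw": 1},
    {"yaw": 0, "linear": [0, 0, 0], "jaw": 1},
    {"yaw": 0, "linear": [0, 0, 0], "jaw": 1},
    {"yaw": 0, "linear": [0, 0, 0], "jaw": 1},
    {"yaw": 0, "linear": [0, 0, 0], "jaw": 1},
    {"yaw": 0, "linear": [0, 0, 0], "jaw": 1},
    {"yaw": 0, "linear": [0, 0, 0], "jaw": 1},
    {"yaw": 0, "linear": [0, 0, 0], "jaw": 1},
    {"yaw": 0, "linear": [0, 0, 0], "jaw": 1}
  ]
}}

```text
clock: 34.22
position: [0.4503, -0.3021, 0.066]
eef_rot: [-0.563, 0.428, -0.428, 0.563]
contact_force: [-0.7, 0.2, 5.8]
opening: 0.0228
```

```bash
python3 - <<'E'
from h import *
c=snap('wrist','w18.png')
st=monitor.get_state(); print(st['position'],st['opening'],st['contact_force'])
p=c['img'][240:370,200:360,::-1]; p=cv2.resize(p,None,fx=4.6,fy=4.6,interpolation=cv2.INTER_CUBIC);p=cv2.convertScaleAbs(p,alpha=1.5)
for i in range(0,160,10): cv2.putText(p,str(200+i),(int(i*4.6),10),0,.35,(0,0,255),1)
for i in range(0,130,10): cv2.putText(p,str(240+i),(0,int(i*4.6)+4),0,.35,(0,0,255),1)
cv2.imwrite('pics/w18c.png',p)
E
```

```text
[ 0.45028711 -0.30210305  0.06597798] 0.022851481225744024 [0.24700401 0.53242853 6.69870571]
```

View pics/w18.png

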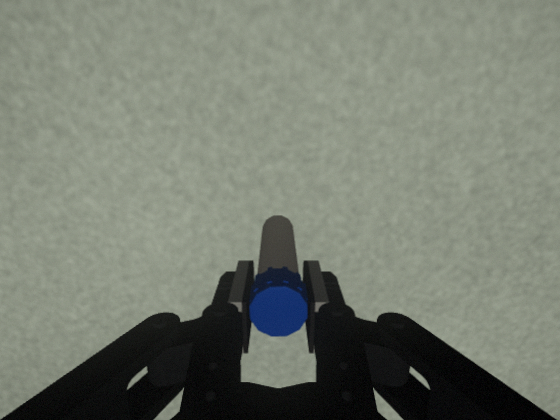

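View pics/w18c.png

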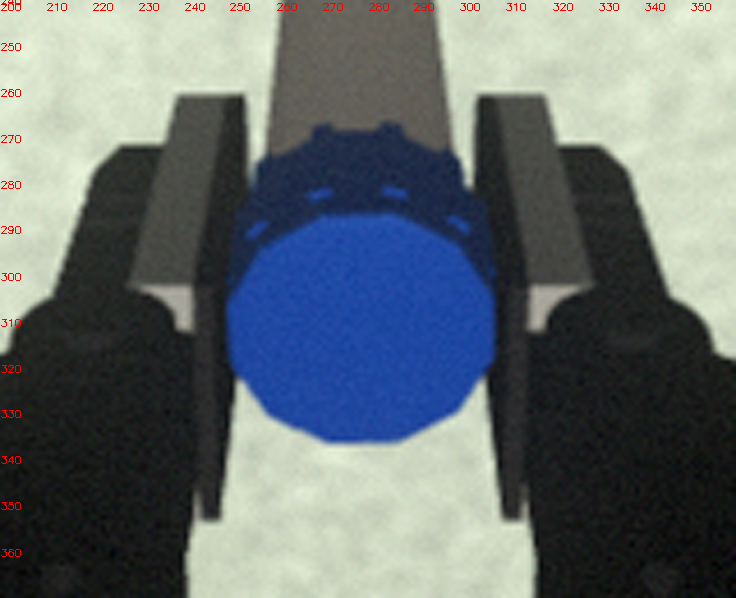

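The slim tube is gripped by the cap (opening 22.9 mm), with the cap face centred at (279,311) and the tube upright.

```bash
python3 - <<'E'
from h import *
c=load('wrist');st=monitor.get_state(); M=rot(15.5)
P=np.array([onz(c,p,.095) for p in((250,311),(308,311),(279,286),(279,336))]); print(((P-st['position'])@M).round(4))
print((M.T@(np.array([.480,.204,.193])-st['position'])/.02).round(2))
E
```

```text
[[-0.0004 -0.029  -0.0104]
 [-0.0004 -0.029   0.0124]
 [-0.0115 -0.029   0.0009]
 [ 0.0113 -0.029   0.001 ]]
[-23.99  -6.35   8.19]
```

Emit:
{"api": "apply_moves", "payload": {
  "series": [
    {"linear": [0, -0.4, 0], "yaw": 0, "jaw": 1},
    {"linear": [0, -0.9, 0], "yaw": 0, "jaw": 1},
    {"linear": [0, -0.9, 0], "yaw": 0, "jaw": 1},
    {"linear": [0, -0.9, 0], "yaw": 0, "jaw": 1},
    {"linear": [0, -0.9, 0], "yaw": 0, "jaw": 1},
    {"linear": [0, -0.9, 0], "yaw": 0, "jaw": 1},
    {"linear": [0, -0.9, 0], "yaw": 0, "jaw": 1},
    {"linear": [0, -0.6, 0], "yaw": 0, "jaw": 1},
    {"linear": [0, 0, 0], "yaw": 0, "jaw": 1},
    {"linear": [0, 0, 0], "yaw": 0, "jaw": 1}
  ]
}}

```text
clock: 35.1
position: [0.4501, -0.302, 0.1935]
eef_rot: [-0.563, 0.428, -0.428, 0.563]
contact_force: [-0.6, 0.2, -1.8]
opening: 0.023
```

```bash
python3 - <<'E'
from h import *
plan([.480,.204,.193],15.5)
E
```

```text
az now 15.51 pos [ 0.4501 -0.302   0.1935] | yaw units 0.00 | shift units after turn [-23.98   0.03   8.2 ]
```

Emit:
{"api": "apply_moves", "payload": {
  "series": [
    {"linear": [-0.4, 0, 0.14], "yaw": 0, "jaw": 1},
    {"linear": [-0.8, 0, 0.27], "yaw": 0, "jaw": 1},
    {"linear": [-0.9, 0, 0.31], "yaw": 0, "jaw": 1},
    {"linear": [-0.9, 0, 0.31], "yaw": 0, "jaw": 1},
    {"linear": [-0.9, 0, 0.31], "yaw": 0, "jaw": 1},
    {"linear": [-0.9, 0, 0.31], "yaw": 0, "jaw": 1},
    {"linear": [-0.9, 0, 0.31], "yaw": 0, "jaw": 1},
    {"linear": [-0.9, 0, 0.31], "yaw": 0, "jaw": 1},
    {"linear": [-0.9, 0, 0.31], "yaw": 0, "jaw": 1},
    {"linear": [-0.9, 0, 0.31], "yaw": 0, "jaw": 1},
    {"linear": [-0.9, 0, 0.31], "yaw": 0, "jaw": 1},
    {"linear": [-0.9, 0, 0.31], "yaw": 0, "jaw": 1},
    {"linear": [-0.9, 0, 0.31], "yaw": 0, "jaw": 1},
    {"linear": [-0.9, 0, 0.31], "yaw": 0, "jaw": 1},
    {"linear": [-0.9, 0, 0.31], "yaw": 0, "jaw": 1},
    {"linear": [-0.9, 0, 0.31], "yaw": 0, "jaw": 1},
    {"linear": [-0.9, 0, 0.31], "yaw": 0, "jaw": 1},
    {"linear": [-0.9, 0, 0.31], "yaw": 0, "jaw": 1},
    {"linear": [-0.9, 0, 0.31], "yaw": 0, "jaw": 1},
    {"linear": [-0.9, 0, 0.31], "yaw": 0, "jaw": 1}
  ]
}}

```text
clock: 36.77
position: [0.4714, 0.0668, 0.192]
eef_rot: [0.563, -0.428, 0.427, -0.562]
contact_force: [0.4, -0.2, 0.4]
opening: 0.0231
```

Emit:
{"api": "apply_moves", "payload": {
  "series": [
    {"linear": [-0.9, 0, 0.31], "yaw": 0, "jaw": 1},
    {"linear": [-0.9, 0, 0.31], "yaw": 0, "jaw": 1},
    {"linear": [-0.9, 0, 0.31], "yaw": 0, "jaw": 1},
    {"linear": [-0.9, 0, 0.31], "yaw": 0, "jaw": 1},
    {"linear": [-0.9, 0, 0.31], "yaw": 0, "jaw": 1},
    {"linear": [-0.9, 0, 0.31], "yaw": 0, "jaw": 1},
    {"linear": [-0.8, 0, 0.3], "yaw": 0, "jaw": 1},
    {"linear": [-0.4, 0, 0.1], "yaw": 0, "jaw": 1},
    {"linear": [0, 0, 0], "yaw": 0, "jaw": 1},
    {"linear": [0, 0, 0], "yaw": 0, "jaw": 1},
    {"linear": [0, 0, 0], "yaw": 0, "jaw": 1}
  ]
}}

```text
clock: 37.68
position: [0.4803, 0.2042, 0.193]
eef_rot: [0.563, -0.428, 0.428, -0.563]
contact_force: [-0.2, -0.1, -0.4]
opening: 0.0232
```

```bash
python3 - <<'E'
from h import *
c=snap('wrist','w19.png'); print(monitor.get_state()['position'],az_now())
p=c['img'][0:150,190:370,::-1]; p=cv2.resize(p,None,fx=4.3,fy=4,interpolation=cv2.INTER_CUBIC);p=cv2.convertScaleAbs(p,alpha=1.5)
for i in range(0,180,10): cv2.putText(p,str(190+i),(int(i*4.3),10),0,.35,(0,0,255),1)
for i in range(0,150,10): cv2.putText(p,str(i),(0,int(i*4)+4),0,.35,(0,0,255),1)
cv2.imwrite('pics/w19c.png',p)
E
```

```text
[0.48044519 0.20403286 0.19318705] 15.46941546456316
```

View pics/w19.png

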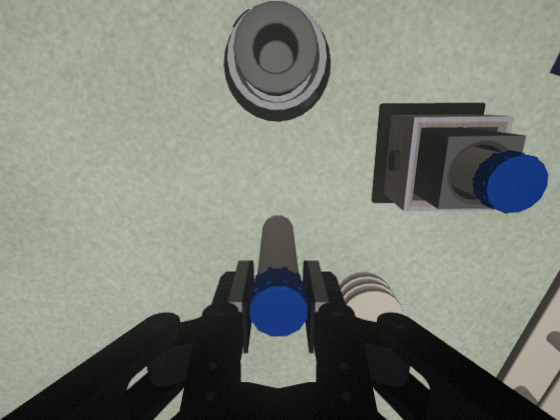

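View pics/w19c.png

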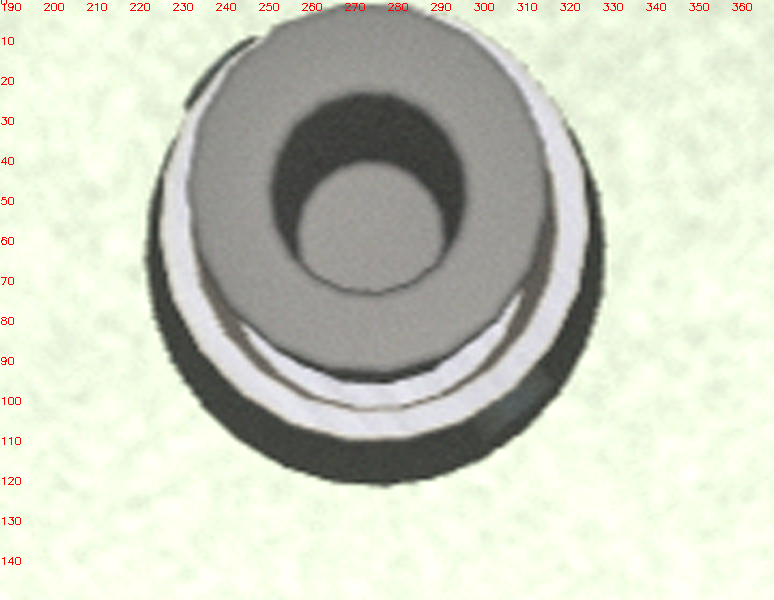

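The slim bore's mouth spans x 253–298, y 23–73 and the adapter's outer ring spans x 234–317, y 1–93.

```bash
python3 - <<'E'
from h import *
c=load('wrist')
a=circ(c,[(253,46),(298.3,46),(275.5,23),(275.5,73)],.099)
b=circ(c,[(234.5,46),(317.3,46),(276,1),(276,93)],.099)
o=rot(15.5)@np.array([-.0003,0,.001]); t=(a+b)/2-o[:2]; print(t); plan([*t,.18],15.5)
E
```

```text
[0.4497 0.3109] r 0.0144
[0.4499 0.3107] r 0.0264
[0.44895286 0.31023132]
az now 15.47 pos [0.4804 0.204  0.1932] | yaw units -0.01 | shift units after turn [-5.54  0.66 -0.1 ]
```

Emit:
{"api": "apply_moves", "payload": {
  "series": [
    {"linear": [-0.5, 0, -0.1], "yaw": 0, "jaw": 1},
    {"linear": [-0.9, 0, 0], "yaw": 0, "jaw": 1},
    {"linear": [-0.9, 0, 0], "yaw": 0, "jaw": 1},
    {"linear": [-0.9, 0, 0], "yaw": 0, "jaw": 1},
    {"linear": [-0.9, 0, 0], "yaw": 0, "jaw": 1},
    {"linear": [-0.9, 0, 0], "yaw": 0, "jaw": 1},
    {"linear": [-0.54, 0, 0], "yaw": 0, "jaw": 1},
    {"linear": [0, 0.5, 0], "yaw": 0, "jaw": 1},
    {"linear": [0, 0.4, 0], "yaw": 0, "jaw": 1},
    {"linear": [0, 0, 0], "yaw": 0, "jaw": 1},
    {"linear": [0, 0, 0], "yaw": 0, "jaw": 1},
    {"linear": [0, 0, 0], "yaw": 0, "jaw": 1}
  ]
}}

```text
clock: 38.73
position: [0.4492, 0.3103, 0.1753]
eef_rot: [0.563, -0.428, 0.428, -0.563]
contact_force: [-1.0, -0.2, -0.5]
opening: 0.023
```

```bash
python3 - <<'E'
from h import *
c=snap('wrist','w20.png'); plan([.449,.3102,.11],15.5)
E
```

```text
az now 15.46 pos [0.4493 0.3105 0.1755] | yaw units -0.01 | shift units after turn [ 0.01  3.28 -0.02]
```

View pics/w20.png

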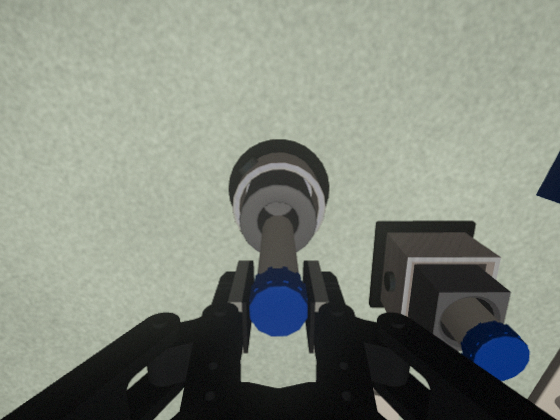

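The slim tube is in line with the bore, so I'll lower it.

Emit:
{"api": "apply_moves", "payload": {
  "series": [
    {"linear": [0, 0.5, -0.02], "yaw": 0, "jaw": 1},
    {"linear": [0, 0.6, 0], "yaw": 0, "jaw": 1},
    {"linear": [0, 0.6, 0], "yaw": 0, "jaw": 1},
    {"linear": [0, 0.6, 0], "yaw": 0, "jaw": 1},
    {"linear": [0, 0.4, 0], "yaw": 0, "jaw": 1},
    {"linear": [0, 0.3, 0], "yaw": 0, "jaw": 1},
    {"linear": [0, 0.24, 0], "yaw": 0, "jaw": 1},
    {"linear": [0, 0.08, 0], "yaw": 0, "jaw": 1},
    {"linear": [0, 0, 0], "yaw": 0, "jaw": 1},
    {"linear": [0, 0, 0], "yaw": 0, "jaw": 1}
  ]
}}

```text
clock: 39.62
position: [0.4488, 0.3112, 0.11]
eef_rot: [-0.562, 0.428, -0.428, 0.563]
contact_force: [-2.5, -0.5, 6.8]
opening: 0.023
```

Contact at the expected height (0.110 m, 6.8 N). Releasing and rising.

Emit:
{"api": "apply_moves", "payload": {
  "series": [
    {"linear": [0, 0, 0], "yaw": 0, "jaw": -1},
    {"linear": [0, 0, 0], "yaw": 0, "jaw": -1},
    {"linear": [0, 0, 0], "yaw": 0, "jaw": -1},
    {"linear": [0, 0, 0], "yaw": 0, "jaw": -1},
    {"linear": [0, 0, 0], "yaw": 0, "jaw": -1},
    {"linear": [0, -0.3, 0], "yaw": 0, "jaw": -1},
    {"linear": [0, -1, 0], "yaw": 0, "jaw": -1},
    {"linear": [0, -1, 0], "yaw": 0, "jaw": -1},
    {"linear": [0, -1, 0], "yaw": 0, "jaw": -1},
    {"linear": [0, -1, 0], "yaw": 0, "jaw": -1},
    {"linear": [0, -1, 0], "yaw": 0, "jaw": -1},
    {"linear": [0, -0.8, 0], "yaw": 0, "jaw": -1},
    {"linear": [0, 0, 0], "yaw": 0, "jaw": -1},
    {"linear": [0, 0, 0], "yaw": 0, "jaw": -1}
  ]
}}

```text
clock: 40.78
position: [0.449, 0.3112, 0.2318]
eef_rot: [-0.562, 0.428, -0.428, 0.564]
contact_force: [0.3, -0.8, -0.4]
opening: 0.0854
```

```bash
python3 - <<'E'
from h import *
c=snap('wrist','w21.png'); s=snap('scene','s21.png'); d=snap('side','d21.png'); print(monitor.get_state()['clock'])
print('wrist slim',onz(c,(277,205),.139))
S=s['img'][:,:,::-1];D=d['img'][:,:,::-1]
a=cv2.resize(S[180:340,340:470],None,fx=3,fy=3,interpolation=2);b=cv2.resize(D[60:220,190:320],None,fx=3,fy=3,interpolation=2)
cv2.imwrite('pics/f21.png',np.hstack([a,b]))
E
```

```text
40.9333
wrist slim [0.44709093 0.31830062 0.139     ]
```

View pics/w21.png

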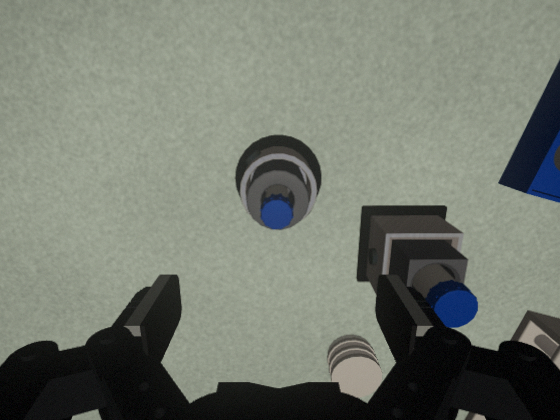

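View pics/f21.png

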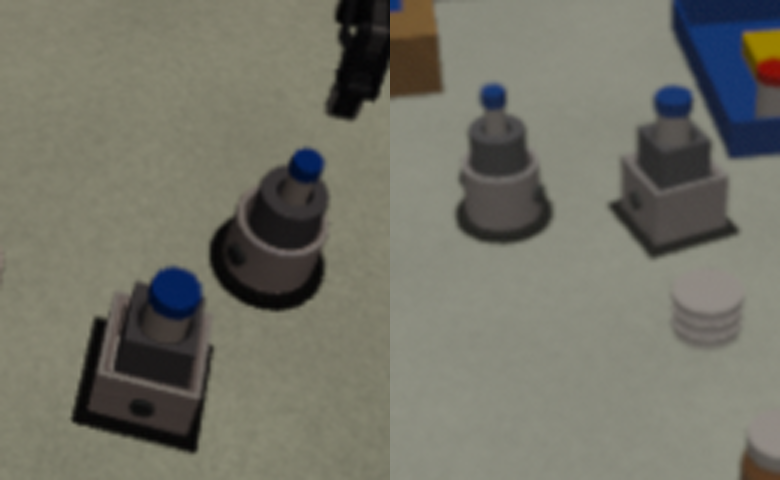

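View pics/d21.png

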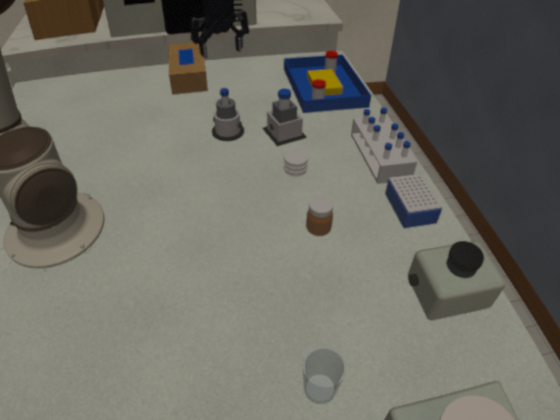

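Both tubes stand upright in their seated adapters. The slim cap is at (277,213) and the wide cap at (452,304) in the wrist view. The jar, dishes and beaker are at the same pixels as at the start.

```bash
python3 - <<'E'
from h import *
c=load('wrist'); print(onz(c,(277,213.5),.139))
a=cv2.imread('pics/side0.png').astype(int); b=cv2.imread('pics/d21.png').astype(int)
for n,(x,y) in dict(jar=(320,216),dishes=(296,162),beaker=(323,375)).items(): print(n,abs(a-b)[y-22:y+22,x-18:x+18].mean().round(2))
print(manip.finish_job())
E
```

```text
[0.44883182 0.31200272 0.139     ]
jar 3.42
dishes 4.11
beaker 3.98
the job is handed in; nothing more can be done
None
```

I built up both buckets in the order you asked and handed the job in at about 41 s of the 112 s allowed. The square adapter went into the square bucket, then the round adapter into the round bucket, then the wide tube into the square adapter and the slim tube into the round adapter.

**Seating:** each part touched its floor at the expected height, with 6–13 N shown on the arm. The closing wrist, scene and side pictures show both adapters seated and both tubes upright, with the gripper open and clear above them. With its cap taken at its seated height, the slim tube comes out about 1 mm from its adapter's bore centre.

**Things to leave alone:** the jar, dishes and beaker appear at the same place in the first and last side pictures, with only noise-level differences.

**Disagreements:** the scene and side cameras disagreed by about 5–10 mm in y at the start, so I aimed every grasp and placement with the wrist camera instead. My first pixel pick for the slim cap put it about 7 mm off; re-picking the cap centre corrected that. The round adapter sits about 1–2 mm off-centre in its bucket, within its 4 mm clearance. No check failed.

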